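# Put the round clay cutters back in their rack by size

## Robot

A 6-joint arm with a two-finger parallel gripper is mounted at the origin on the work surface; the furniture and walls round the work are solid. World frame = base frame: x ahead of the robot, y to its left, z up, the work surface at z = 0. Lengths are in m, angles in rad, forces in N, time in s.
With the tool pointing down it reaches from about 0.325 to 0.9 m from the base axis. Payload 3.5 kg.
Tool frame: the origin (TCP) lies midway between the tips of the shut fingers; the grasp point (between the pads) lies 19 mm behind it; x points along the fingers, z is the direction in which the jaws open and shut, and the axes are right-handed (so a half turn about x gives the same grasp; the last joint's range is limited). The gripper opens to 85 mm and grips with 20 to 120 N. Pads are 22 mm wide; open, the fingers measure 114 mm over their backs; the gripper's body (76 mm by 85 mm) begins 54 mm behind the grasp point. The pads swing forward as they close: fully open they stand 13 mm farther back than shut.
Start: joints at [-1.298, 0.276, -0.026, 1.268, 0, 1.467], TCP at [0.229, -0.581, 0.231] pointing down, gripper open.
Joint ranges: [-3.12, 3.12], [-0.85, 1.88], [-1.08, 1.24], [-1.95, 2.15], [-1.57, 1.53], [-3.14, 3.14]. Speed limits (rad/s): [2.57, 2.57, 3.14, 3.14, 3.14, 3.14].

## Interface

Orientations are given as a rotation vector (axis times angle).
In Python, from bench import env, eyes, workorder gives the robot as it stands.
- The arm moves only by the tool drive_tool, never from a script. Its argument "targets" is text: rows parted by semicolons, each of 7 numbers parted by spaces: the shift along the tool's x, y, z in cm, then the turn, a rotation vector about the tool's x, y, z in rad, then the opening, from 0 (shut) to 1 (fully open). A call has 1 to 8 rows; each row shifts and turns the commanded pose from where the row before left it, along the tool's axes as they then stand; what a row does not reach is not made up. A row lasts 1/10 s, in which the tool goes at most 50 mm and 8.59 degrees, less where a joint would pass 70% of its speed; a pose out of reach is approached as far as the arm can. A call with a gripper value outside its range is refused whole. The fingers move at their own pace and stop on an object; "squeeze" is the grip in N (left out, the last holds). Time passes only in rows, so rows that do not move let the fingers close. It gives the time, the measured TCP pose, the force and the opening at its end, in the units of the state.
- env.get_state(): the state, without advancing time (a new reading comes with each control period).
- eyes.grab_frame(name): name is "scene" or "top" or "wrist"; returns the picture (384x512x3 uint8, blue, green, red); there is no depth.
- eyes.calibration(name): a dict with "mtx" (3x3 intrinsics, pixels), "world_to_cam" (4x4, takes a point from world to camera coordinates); the wrist camera has in their place "mount" (4x4, takes a point from camera to tool coordinates, whose origin is the TCP and whose axes are the tool frame's). Camera axes: x right, y down, z forward; pixel columns grow to the right and rows downward; lengths in m; the calibration is good to about 2 mm. A picture is of the moment at which its call begins: read the wrist's pose just before it. calibration takes no time and is no camera call.
- workorder.sign_off(): hands the job in, once; it reports no verdict.
The state is a dict: "t": time; "joints": joint angles; "qvel": joint speeds; "effort": joint torques, N m; "tool_pos": TCP position; "eef_rot": TCP orientation; "contact_force": force on the tool from outside, world axes, zero at the start; "moment": the same for the moment, N m; "grip_width": opening from 0.0 (shut) to 1.0 (fully open).
Only numpy, scipy, OpenCV 4.12 (cv2) and the standard library are available. Lean on these libraries where they do the work, as an engineer would, in place of code of your own. Each camera call takes 0.05 s, during which the arm holds its last target.

## Task

The slab is cut: put the four round clay cutters back into their wooden rack in order of size, smallest to largest, each upright and fully down in the well made for its diameter. Lower them in rather than dropping them, let go of them all, and leave the cup, the beaker and the black rubber rib where they are.

Things in the scene. Friction and masses are not known exactly. Their poses are not given: they have to be found in the camera images.
- cutter_22: Smallest of four round clay cutters: steel skirt 22 mm across, 31 mm tall (bead at its top edge 2.4 mm wider), brown wooden knob on top. Knob alike on all four: 20 mm across from 42 to 64 mm above the underside, domed top at 70 mm; pinch it from above. Starts upright on the bench. Origin: centre of underside, z up its axis. About 30 g.
- cutter_30: Second smallest of four round clay cutters: steel skirt 30 mm across, 31 mm tall (bead at its top edge 2.4 mm wider), brown wooden knob on top. Knob alike on all four: 20 mm across from 42 to 64 mm above the underside, domed top at 70 mm; pinch it from above. Starts upright on the bench. Origin: centre of underside, z up its axis. About 40 g.
- cutter_38: Second largest of four round clay cutters: steel skirt 38 mm across, 31 mm tall (bead at its top edge 2.4 mm wider), brown wooden knob on top. Knob alike on all four: 20 mm across from 42 to 64 mm above the underside, domed top at 70 mm; pinch it from above. Starts upright on the bench. Origin: centre of underside, z up its axis. About 50 g.
- cutter_46: Largest of four round clay cutters: steel skirt 46 mm across, 31 mm tall (bead at its top edge 2.4 mm wider), brown wooden knob on top. Knob alike on all four: 20 mm across from 42 to 64 mm above the underside, domed top at 70 mm; pinch it from above. Starts upright on the bench. Origin: centre of underside, z up its axis. About 60 g.
- rack: Pale wood block fixed to the bench, 248 x 76 x 30 mm, turned any way. Four round wells along its top: floors 6 mm above the bench, 3 mm bevels, centres on its x axis at x = -81, -27, 27, 81 mm, 28, 36, 44, 52 mm wide, for the 22, 30, 38, 46 mm cutters (too narrow for the next size up). Origin: centre of underside; x runs from smallest to largest well, z up.
- bisque_cup: Bystander: pale unglazed cup, 66 mm in diameter, 74 mm tall, standing to the right of the tool chest. Origin: centre of the underside. Not to be handled.
- slip_beaker: Bystander: light grey beaker, 69 mm in diameter, 92 mm tall, standing beyond the rack. Origin: centre of the underside. Not to be handled.
- kidney: Bystander: black kidney-shaped rubber rib, 34 x 93 x 8 mm, lying flat to the right of the tool chest. Origin: centre of the underside. Not to be handled.
- tool_chest: Obstacle, fixed: wooden tool chest, lid standing open, in the middle of the bench; always in the same place. Origin: on the bench under it; its x axis points to the robot's left, its y axis towards the robot. Reaches 176 mm from the origin along y either way, 115 mm along +x (left), 145 mm along -x (right, drawer knob). Body 163 mm high, upper edge of lid 350 mm high. Carry things round its far end or above it.
There are look-alikes about, which are no part of the job. Leave any orange or turquoise look-alike of the cutter_38 alone.

How it is judged:
At the end, for the whole second after the job is handed in: Each cutter is let go and at rest, upright (0.1 rad) in its own well, within 6 mm of the well's centre each way, its underside under 9 mm above the bench (floor: 6 mm); cup, beaker and rib are within 30 mm of where they began, cup and beaker upright (0.2 rad) (x of cutter_22 in the frame of rack between -0.087 and -0.075 m and y of cutter_22 in the frame of rack between -0.006 and 0.006 m and z of each of cutter_22, cutter_30, cutter_38, cutter_46 in the frame of rack below 0.009 m and angle between each of cutter_22, cutter_30, cutter_38, cutter_46's own z axis and vertical below 0.1 rad and linear speed of each of cutter_22, cutter_30, cutter_38, cutter_46 below 0.02 m/s and contact force between each of cutter_22, cutter_30, cutter_38, cutter_46 and the fingers below 0.05 N and x of cutter_30 in the frame of rack between -0.033 and -0.021 m and y of cutter_30 in the frame of rack between -0.006 and 0.006 m and x of cutter_38 in the frame of rack between 0.021 and 0.033 m and y of cutter_38 in the frame of rack between -0.006 and 0.006 m and x of cutter_46 in the frame of rack between 0.075 and 0.087 m and y of cutter_46 in the frame of rack between -0.006 and 0.006 m and distance of each of bisque_cup, slip_beaker, kidney from where it was at the start of the episode below 0.03 m and angle between each of bisque_cup, slip_beaker's own z axis and vertical below 0.2 rad); the robot touches nothing.
It fails at once if a cutter is dropped or thrown (over 0.8 m/s, a fall of over 30 mm, with no finger on it) ((linear speed of cutter_22 above 0.8 m/s and contact force between cutter_22 and the fingers below 0.01 N) or (linear speed of cutter_30 above 0.8 m/s and contact force between cutter_30 and the fingers below 0.01 N) or (linear speed of cutter_38 above 0.8 m/s and contact force between cutter_38 and the fingers below 0.01 N) or (linear speed of cutter_46 above 0.8 m/s and contact force between cutter_46 and the fingers below 0.01 N)).
It fails at once if the cup, beaker or rubber rib is pushed more than 30 mm from its place (distance of any of bisque_cup, slip_beaker, kidney from where it was at the start of the episode above 0.03 m).
It also fails if it takes over 117 s, if anything falls off the work surface, if the arm or the gripper's body presses on something with over 40 N, if the wrist force passes 120 N, or if a joint passes its speed limit or range.

## Working session

There is one attempt and no reset: what is moved stays moved. The work goes in short steps, Python scripts to look and compute and a tool call to move; the robot and the scene stay as the last step left them, time stands still between calls to the robot, and variables do not carry over. Pictures are saved under pics/ and viewed, and the job is handed in when it is done.

Besides the shell and the picture viewer there is one more tool, called after ">>>" as name(argument=value, ...), one argument or row to a line, values as JSON. drive_tool: Moves the arm, as the interface text tells. Its arguments: {"type":"object","properties":{"targets":{"type":"string"},"squeeze":{"type":"number"}},"required":["targets"]}

```bash
ls; mkdir -p pics; cat > h.py <<'E'
import numpy as np, cv2
from scipy.spatial.transform import Rotation as R
from bench import env, eyes, workorder
E
python3 - <<'E'
from h import *
s=env.get_state()
for k,v in s.items(): print(k,np.round(v,4))
for n in ("scene","top","wrist"):
    f=eyes.grab_frame(n); cv2.imwrite(f"pics/{n}0.png",f)
    np.set_printoptions(precision=4,suppress=True); print(n,eyes.calibration(n))
E
```

```text
pics
t 0.0
joints [-1.2984  0.2771 -0.0279  1.268  -0.      1.4674]
qvel [ 0.0008  0.     -0.0007 -0.001  -0.0007 -0.0012]
effort [ 1.30000e-03 -4.45508e+01  2.95202e+01  1.62000e-02  1.00000e-04
 -0.00000e+00]
tool_pos [ 0.2292 -0.5806  0.2301]
eef_rot [ 0.9295  1.3657 -0.9271]
contact_force [ 0.0262 -0.8143 -0.2258]
moment [ 0.0041 -0.0096  0.0196]
grip_width 0.9966
scene {'mtx': array([[462.9482,   0.    , 252.0884],
       [  0.    , 462.9482, 191.6699],
       [  0.    ,   0.    ,   1.    ]]), 'world_to_cam': array([[ 0.807 ,  0.5905, -0.0001, -0.4139],
       [ 0.3566, -0.4874, -0.7971, -0.1964],
       [-0.4707,  0.6432, -0.6039,  1.8054],
       [ 0.    ,  0.    ,  0.    ,  1.    ]])}
top {'mtx': array([[451.854 ,   0.    , 254.8362],
       [  0.    , 451.854 , 196.2952],
       [  0.    ,   0.    ,   1.    ]]), 'world_to_cam': array([[ 0.0052, -1.    , -0.0062, -0.0787],
       [-0.9828, -0.004 , -0.1849,  0.5767],
       [ 0.1849,  0.0071, -0.9827,  1.2564],
       [ 0.    ,  0.    ,  0.    ,  1.    ]])}
wrist {'mtx': array([[291.2349,   0.    , 254.2563],
       [  0.    , 291.2349, 190.8446],
       [  0.    ,   0.    ,   1.    ]]), 'mount': array([[ 0.0006, -0.2607,  0.9654, -0.1414],
       [-0.0007, -0.9654, -0.2607,  0.0654],
       [ 1.    , -0.0005, -0.0007,  0.0004],
       [ 0.    ,  0.    ,  0.    ,  1.    ]])}
```

View pics/scene0.png

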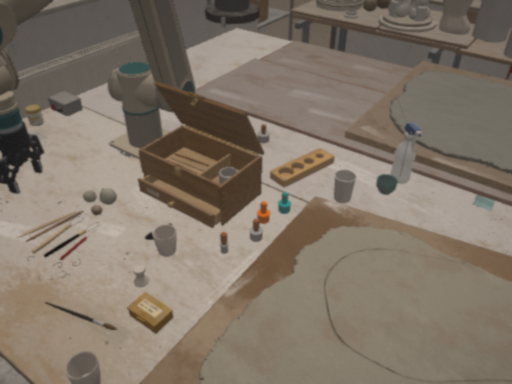

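View pics/top0.png

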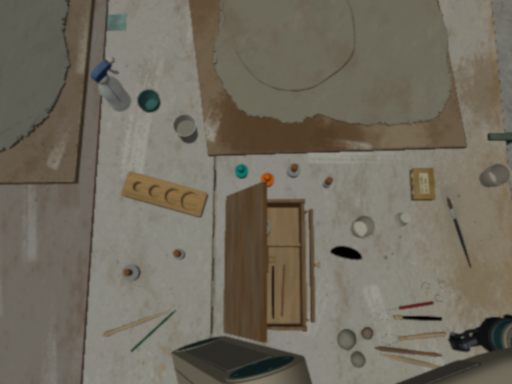

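View pics/wrist0.png

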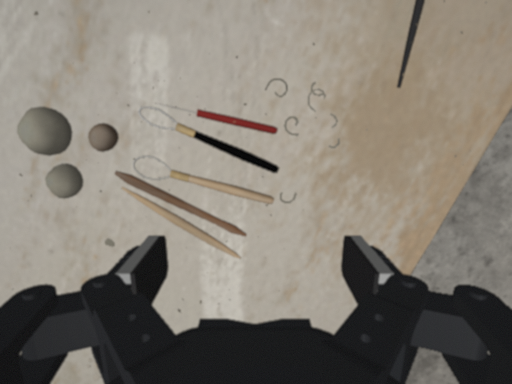

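Top view: brown-knobbed cutters at (293,170), (328,182), (131,272), (179,254). Look-alikes are turquoise (241,171) and orange (267,179). The rack is at (165,194), the beaker at (185,127), the cup at (362,226) and the rib at (346,253). I'll enlarge both groups and the rack to measure them.

```bash
cat >> h.py <<'E'
np.set_printoptions(precision=4,suppress=True)
def pix2w(name,uv,z,s=None):
    c=eyes.calibration(name); K=c["mtx"]
    d=np.linalg.inv(K)@np.array([uv[0],uv[1],1.])
    if name=="wrist":
        s=s or env.get_state()
        T=np.eye(4);T[:3,:3]=R.from_rotvec(s["eef_rot"]).as_matrix();T[:3,3]=s["tool_pos"]
        M=T@c["mount"]
    else: M=np.linalg.inv(c["world_to_cam"])
    o=M[:3,3]; r=M[:3,:3]@d
    return o+r*(z-o[2])/r[2]
def w2pix(name,p,s=None):
    c=eyes.calibration(name);K=c["mtx"]
    if name=="wrist":
        s=s or env.get_state()
        T=np.eye(4);T[:3,:3]=R.from_rotvec(s["eef_rot"]).as_matrix();T[:3,3]=s["tool_pos"]
        M=np.linalg.inv(T@c["mount"])
    else: M=c["world_to_cam"]
    q=K@(M[:3,:3]@np.asarray(p)+M[:3,3]); return q[:2]/q[2]
E
python3 - <<'E'
from h import *
f=cv2.imread("pics/top0.png")
a=cv2.resize(f[155:200,225:345],None,fx=6,fy=6,interpolation=cv2.INTER_CUBIC)
b=cv2.resize(f[165:285,110:220],None,fx=5,fy=5,interpolation=cv2.INTER_CUBIC)
cv2.imwrite("pics/a.png",a);cv2.imwrite("pics/b.png",b)
for uv in [(293,170),(328,182),(131,272),(179,254),(241,171),(267,179)]: print(uv,pix2w("top",uv,.068))
for uv in [(165,194)]: print(uv,pix2w("top",uv,.03))
print(pix2w("top",(185,127),.09),pix2w("top",(362,226),.07),pix2w("top",(346,253),.008))
print("cam",np.linalg.inv(eyes.calibration("top")["world_to_cam"])[:3,3])
E
```

```text
(293, 170) [ 0.6523 -0.1862  0.068 ]
(328, 182) [ 0.6171 -0.2866  0.068 ]
(131, 272) [0.3585 0.2675 0.068 ]
(179, 254) [0.409  0.1356 0.068 ]
(241, 171) [ 0.6488 -0.0356  0.068 ]
(267, 179) [ 0.6253 -0.1109  0.068 ]
(165, 194) [0.5873 0.19   0.03  ]
[0.7741 0.1276 0.09  ] [ 0.4899 -0.3791  0.07  ] [ 0.4177 -0.3435  0.008 ]
cam [ 0.3349 -0.0853  1.3409]
```

View pics/a.png

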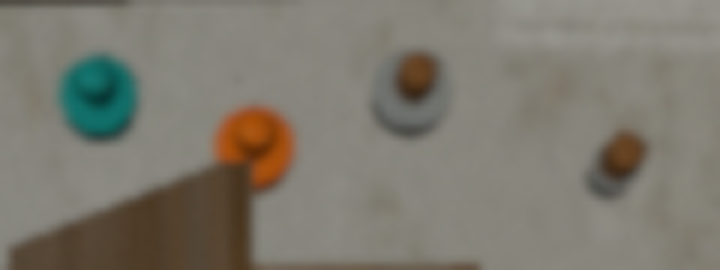

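View pics/b.png

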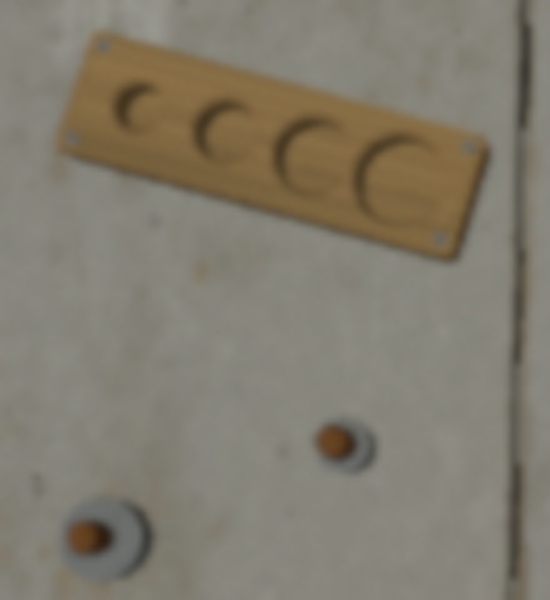

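```bash
python3 - <<'E'
from h import *
C=[(100,30),(490,137),(457,262),(58,152)]
P=np.array([pix2w("top",(110+(u+.5)/5-.5,165+(v+.5)/5-.5),.03) for u,v in C])
print(P,P.mean(0))
ax=(P[1]+P[2]-P[0]-P[3])[:2]; print("len",np.linalg.norm(ax)/2, "yaw",np.arctan2(ax[1],ax[0]))
# wells centre pixel guess
for u,v in [(142,107),(228,131),(315,155),(402,180)]: print(pix2w("top",(110+u/5-.4,165+v/5-.4),.03))
s=env.get_state(); M=R.from_rotvec(s["eef_rot"]).as_matrix(); print(M)
# chest edges (z=.163), lid top
for uv in [(265,200),(305,200),(305,328),(265,328)]: print("chest",pix2w("top",uv,.163))
for uv in [(225,195),(266,183),(266,340),(225,333)]: print("lid",pix2w("top",uv,.35))
E
```

```text
[[0.6582 0.299  0.03  ]
 [0.5939 0.064  0.03  ]
 [0.5192 0.0815 0.03  ]
 [0.5838 0.3197 0.03  ]] [0.5887 0.1911 0.03  ]
len 0.24515280036524775 yaw -1.8368618886822703
[0.6112 0.2713 0.03  ]
[0.5969 0.2195 0.03  ]
[0.5826 0.1673 0.03  ]
[0.5678 0.1153 0.03  ]
[[-0.0005  0.9302  0.367 ]
 [ 0.0017  0.367  -0.9302]
 [-1.      0.0002 -0.0018]]
chest [ 0.5466 -0.1038  0.163 ]
chest [ 0.5471 -0.2096  0.163 ]
chest [ 0.2202 -0.2046  0.163 ]
chest [ 0.2196 -0.1041  0.163 ]
lid [ 0.524  -0.0115  0.35  ]
lid [ 0.5518 -0.103   0.35  ]
lid [ 0.2136 -0.1032  0.35  ]
lid [ 0.2273 -0.0167  0.35  ]
```

>>> drive_tool(
  targets="0 0 0 -0.13 0 0 0.6;0 0 0 -0.13 0 0 0.6;0 0 0 -0.13 0 0 0.6;0 0 0 -0.13 0 0 0.6;0 0 0 -0.13 0 0 0.6;0 0 0 -0.13 0 0 0.6;0 0 0 -0.149 0 0 0.6;0 0 0 0 0 0 0.6",
)

```text
t: 0.95
tool_pos: [0.2293, -0.5811, 0.2308]
eef_rot: [0.21, 1.561, -0.208]
contact_force: [-0.1, -0.0, -0.8]
grip_width: 0.601
```

```bash
cat >> h.py <<'E'
def plan(tgt,yaw=None):
    s=env.get_state(); M=R.from_rotvec(s["eef_rot"]).as_matrix(); p=s["tool_pos"]
    d=M.T@(np.array(tgt)-p)*100
    print("pos",p,"yaw",np.arctan2(M[1,2],M[0,2]),"tilt",M[2],"delta cm",d,"rows",np.linalg.norm(d)/5, "F",s["contact_force"],"g",s["grip_width"],"t",s["t"],"q",s["joints"])
    return d
E
python3 -c "
from h import *
plan((.62,-.27,.2))"
```

```text
pos [ 0.2293 -0.5811  0.2308] yaw -0.26626740939950944 tilt [-1.      0.0008 -0.0005] delta cm [ 3.1019 40.2915 29.5106] rows 10.007807671349818 F [-0.0897 -0.0383 -0.8269] g 0.6005605609093684 t 0.95 q [-1.2984  0.2767 -0.027   1.268   0.      0.5386]
```

>>> drive_tool(
  targets="0.2 3.36 2.46 0 0 0 0.6;0.2 3.36 2.46 0 0 0 0.6;0.2 3.36 2.46 0 0 0 0.6;0.2 3.36 2.46 0 0 0 0.6;0.2 3.36 2.46 0 0 0 0.6;0.2 3.36 2.46 0 0 0 0.6",
)

```text
t: 1.55
tool_pos: [0.4258, -0.4244, 0.2191]
eef_rot: [0.212, 1.56, -0.212]
contact_force: [0.5, -0.4, 0.7]
grip_width: 0.601
```

>>> drive_tool(
  targets="0.2 3.36 2.46 0 0 0 0.6;0.2 3.36 2.46 0 0 0 0.6;0.2 3.36 2.46 0 0 0 0.6;0.2 3.36 2.46 0 0 0 0.6;0.2 3.36 2.46 0 0 0 0.6;0.2 3.36 2.46 0 0 0 0.6;0 0 0 0 0 0 0.6;0 0 0 0 0 0 0.6",
)

```text
t: 2.35
tool_pos: [0.6205, -0.2691, 0.2067]
eef_rot: [0.209, 1.562, -0.209]
contact_force: [-0.2, 0.1, -0.6]
grip_width: 0.598
```

```bash
python3 -c "
from h import *
plan((.62,-.27,.2))
f=eyes.grab_frame('wrist');cv2.imwrite('pics/w1.png',f)"
```

```text
pos [ 0.6205 -0.2691  0.2067] yaw -0.2664164535833824 tilt [-1.     -0.0002 -0.0013] delta cm [ 0.6666 -0.1018 -0.0183] rows 0.13490622913203976 F [-0.2256  0.0952 -0.5632] g 0.5975812999245543 t 2.35 q [-0.5045  0.3802  0.064   1.2558 -0.0005  1.3327]
```

View pics/w1.png

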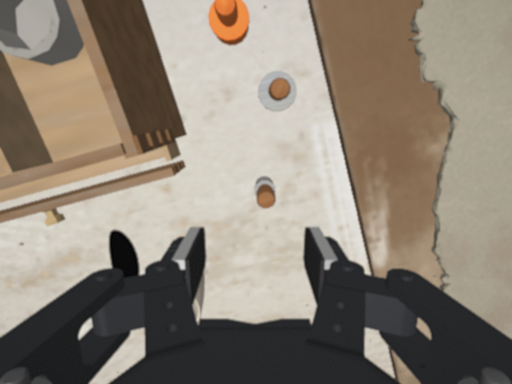

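The wrist view shows cutter_22's knob at (266,199), cutter_38's at (280,89), and the orange look-alike at (228,8). I'll fit the knobs with a silhouette model.

```bash
cat >> h.py <<'E'
from scipy.optimize import least_squares
def knobmask(f):
    h=cv2.cvtColor(f,cv2.COLOR_BGR2HSV)
    m=((h[...,0]<16)&(h[...,1]>110)&(h[...,2]>60)).astype(np.uint8)
    return cv2.morphologyEx(m,cv2.MORPH_OPEN,np.ones((3,3),np.uint8))
def sil(name,x,y,s,z0=0.,prof=((.042,.010),(.064,.010),(.068,.007),(.070,.001))):
    a=np.linspace(0,2*np.pi,40,endpoint=False)
    P=np.concatenate([np.c_[x+r*np.cos(a),y+r*np.sin(a),0*a+z+z0] for z,r in prof])
    q=np.array([w2pix(name,p,s) for p in P]).astype(np.float32)
    return cv2.convexHull(q)[:,0]
def fitknob(name,f,uv,s,z0=0.):
    m=knobmask(f); n,l,st,ce=cv2.connectedComponentsWithStats(m)
    i=1+np.argmin(np.hypot(*(ce[1:]-uv).T)); c=ce[i]; A=st[i,4]
    def res(p):
        h=sil(name,p[0],p[1],s,z0); M=cv2.moments(h); return [M['m10']/M['m00']-c[0],M['m01']/M['m00']-c[1]]
    p0=pix2w(name,c,.056+z0,s)[:2]
    r=least_squares(res,p0,diff_step=1e-3)
    return r.x,c,A,cv2.contourArea(sil(name,*r.x,s,z0))
E
python3 - <<'E'
from h import *
s=env.get_state(); f=cv2.imread("pics/w1.png")
for uv in [(266,199),(280,89)]: print(fitknob("wrist",f,uv,s))
f=cv2.imread("pics/top0.png")
for uv in [(293,170),(328,182),(131,272),(179,254)]: print(fitknob("top",f,uv,s))
E
```

```text
(array([ 0.6253, -0.2918]), array([265.2429, 196.2036]), np.int32(280), 382.23562490870245)Traceback (most recent call last):
  File "<stdin>", line 3, in <module>
  File "h.py", line 44, in fitknob
    r=least_squares(res,p0,diff_step=1e-3)
    return func(*args, **kwargs)
    result = trf(vector_fun.fun, vector_fun.jac, x0, f0, J0, lb, ub, ftol, xtol,
                 gtol, max_nfev, x_scale, loss_function, tr_solver,
                 tr_options.copy(), verbose, callback=callback_wrapped)
    return trf_no_bounds(
        fun, jac, x0, f0, J0, ftol, xtol, gtol, max_nfev, x_scale,
        loss_function, tr_solver, tr_options, verbose, callback=callback)
    J = jac(x)
    self._update_jac()
    ~~~~~~~~~~~~~~~~^^
    self.J = self.jac_wrapped(xp_copy(self.x), f0=self.f)
             ~~~~~~~~~~~~~~~~^^^^^^^^^^^^^^^^^^^^^^^^^^^^
    J, dct = approx_derivative(
             ~~~~~~~~~~~~~~~~~^
        self.fun,
        ^^^^^^^^^
    ...<2 lines>...
        **self.finite_diff_options,
        ^^^^^^^^^^^^^^^^^^^^^^^^^^^
    )
    ^
    J, _nfev = _dense_difference(fun_wrapped, x0, f0, h,
[... 301 characters left out ...]
        ^^^^^^^
    f = np.atleast_1d(self.fun(x, *self.args, **self.kwargs))
                      ~~~~~~~~^^^^^^^^^^^^^^^^^^^^^^^^^^^^^^
    return np.atleast_1d(self.fun(x))
                         ~~~~~~~~^^^
    return self.f(x, *self.args, **self.kwargs)
           ~~~~~~^^^^^^^^^^^^^^^^^^^^^^^^^^^^^^
  File "h.py", line 42, in res
    h=sil(name,p[0],p[1],s,z0); M=cv2.moments(h); return [M['m10']/M['m00']-c[0],M['m01']/M['m00']-c[1]]
  File "h.py", line 36, in sil
    q=np.array([w2pix(name,p,s) for p in P]).astype(np.float32)
                ~~~~~^^^^^^^^^^
  File "h.py", line 16, in w2pix
    c=eyes.calibration(name);K=c["mtx"]
ValueError: time passes only in moves, steps and waits
```

```bash
python3 - <<'E'
t=open("h.py").read()
t=t.replace("c=eyes.calibration(name)","c=cal(name)").replace("from bench import env, eyes, workorder\n","""from bench import env, eyes, workorder
_c={}
def cal(n):
    if n not in _c: _c[n]=eyes.calibration(n)
    return _c[n]
""")
t=t.replace("(h[...,1]>110)&(h[...,2]>60)","(h[...,1]>110)&(h[...,2]>35)")
open("h.py","w").write(t)
E
python3 - <<'E'
from h import *
s=env.get_state(); f=cv2.imread("pics/w1.png")
g=f.copy(); g[knobmask(f)>0]=(255,0,255)
for uv in [(266,199),(280,89)]:
    r=fitknob("wrist",f,uv,s); print(r)
    cv2.polylines(f,[np.int32(np.round(sil("wrist",*r[0],s)))],True,(0,255,0),1)
cv2.imwrite("pics/w1m.png",cv2.resize(np.hstack([f[60:220,230:310],g[60:220,230:310]]),None,fx=3.5,fy=3.5,interpolation=0))
f=cv2.imread("pics/top0.png")
for uv in [(293,170),(328,182),(131,272),(179,254)]: print(fitknob("top",f,uv,s))
E
```

```text
(array([ 0.6253, -0.2918]), array([265.2429, 196.2036]), np.int32(280), 382.23562490870245)
(array([ 0.6649, -0.1923]), array([279.0132,  88.6678]), np.int32(304), 417.6119063217193)
(array([ 0.665 , -0.1904]), array([294., 167.]), np.int32(23), 48.64793858444318)
(array([ 0.6246, -0.2902]), array([328.4138, 180.5862]), np.int32(29), 49.88955436460674)
(array([0.3588, 0.2828]), array([127., 272.]), np.int32(31), 55.97790459997486)
(array([0.4126, 0.1452]), array([176.5, 253. ]), np.int32(26), 49.46526232920587)
```

View pics/w1m.png

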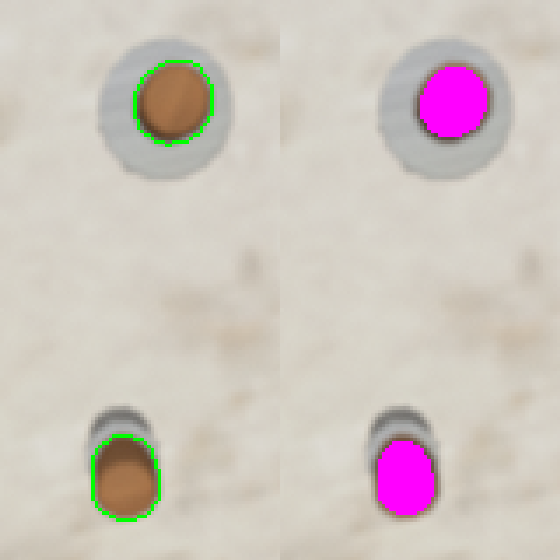

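```bash
python3 -c "
from h import *
plan((.6253,-.2918,.11));plan((.6253,-.2918,.034))"
```

```text
pos [ 0.6198 -0.2699  0.2069] yaw -0.26737097916270025 tilt [-1.     -0.0002 -0.0011] delta cm [ 9.6854 -1.9691  1.1207] rows 1.9893719126070568 F [-0.1001 -0.538  -0.6301] g 0.6008500943736973 t 2.4 q [-0.506   0.3795  0.0634  1.2558 -0.0005  1.3322]
pos [ 0.6198 -0.2699  0.2069] yaw -0.26737097916270025 tilt [-1.     -0.0002 -0.0011] delta cm [17.2854 -1.9674  1.1294] rows 3.4867211185108973 F [-0.1001 -0.538  -0.6301] g 0.6008500943736973 t 2.4 q [-0.506   0.3795  0.0634  1.2558 -0.0005  1.3322]
```

>>> drive_tool(
  targets="3.2 -0.66 0.37 0 0 0 0.6;3.2 -0.66 0.37 0 0 0 0.6;3.2 -0.65 0.38 0 0 0 0.6;0 0 0 0 0 0 0.6;0 0 0 0 0 0 0.6",
  squeeze=40,
)

```text
t: 2.9
tool_pos: [0.6244, -0.2925, 0.1112]
eef_rot: [0.211, 1.562, -0.21]
contact_force: [-0.1, -0.0, 0.3]
grip_width: 0.598
```

```bash
python3 - <<'E'
from h import *
plan((.6253,-.2918,.034))
s=env.get_state();f=eyes.grab_frame('wrist');cv2.imwrite('pics/w2.png',f)
uv=w2pix("wrist",(.6253,-.2918,.057),s); print(uv)
r=fitknob("wrist",f,uv,s); print(r)
E
```

```text
pos [ 0.6244 -0.2925  0.1112] yaw -0.2684993312571045 tilt [-1.      0.0005 -0.0019] delta cm [7.7174 0.0903 0.0826] rows 1.5436695830430167 F [-0.0706 -0.047   0.3291] g 0.5979199906379594 t 2.9 q [-0.5318  0.4664 -0.0164  1.09    0.      1.3075]
[255.7827 206.8437]
(array([ 0.6259, -0.291 ]), array([256.2771, 204.8081]), np.int32(693), 843.5542905082693)
```

View pics/w2.png

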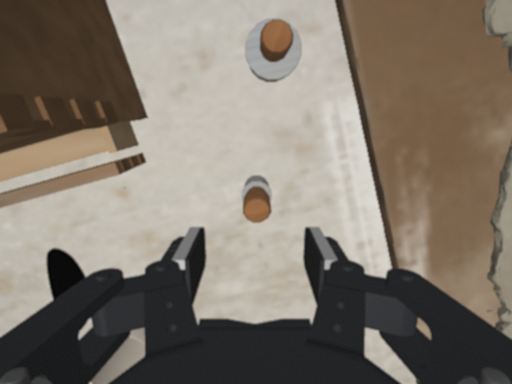

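Cutter_22's knob at (256,205) sits centred between the fingers. Now I'll go down and close.

>>> drive_tool(
  targets="2.6 0.1 0.1 0 0 0 0.6;2.6 0 0 0 0 0 0.6;2.5 0 0 0 0 0 0.6;0 0 0 0 0 0 0.6;0 0 0 0 0 0 0.1;0 0 0 0 0 0 0.1;0 0 0 0 0 0 0.1;0 0 0 0 0 0 0.1",
)

```text
t: 3.75
tool_pos: [0.629, -0.2923, 0.0373]
eef_rot: [0.207, 1.556, -0.21]
contact_force: [-0.9, -0.4, 7.0]
grip_width: 0.221
```

>>> drive_tool(
  targets="0 0 0 0 0 0 0.1;0 0 0 0 0 0 0.1;0 0 0 0 0 0 0.1;0 0 0 0 0 0 0.1;-2 0 0 0 0 0 0.1",
)

```text
t: 4.25
tool_pos: [0.6255, -0.2904, 0.053]
eef_rot: [0.21, 1.564, -0.208]
contact_force: [0.6, 0.1, -0.0]
grip_width: 0.214
```

```bash
python3 -c "
from h import *
plan((.68,-.25,.42))
f=eyes.grab_frame('wrist');cv2.imwrite('pics/w3.png',f)"
```

```text
pos [ 0.6255 -0.2904  0.053 ] yaw -0.2660942826398146 tilt [-1.      0.001  -0.0037] delta cm [-36.7117   5.3623   4.0578] rows 7.464492978680499 F [ 0.6105  0.0707 -0.0042] g 0.2140270785427105 t 4.25 q [-0.5282  0.5191 -0.0675  0.9879 -0.      1.3087]
```

View pics/w3.png

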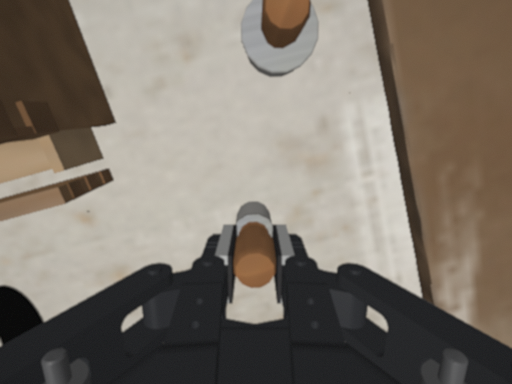

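>>> drive_tool(
  targets="-4.6 0.6 0.5 0 0 0 0.1;-4.6 0.6 0.5 0 0 0 0.1;-4.6 0.6 0.5 0 0 0 0.1;-4.6 0.6 0.5 0 0 0 0.1;-4.6 0.6 0.5 0 0 0 0.1;-4.6 0.6 0.5 0 0 0 0.1;-4.6 0.6 0.5 0 0 0 0.1;-4.5 0.8 0.5 0 0 0 0.1",
)

```text
t: 5.1
tool_pos: [0.6788, -0.2534, 0.4239]
eef_rot: [0.209, 1.559, -0.21]
contact_force: [1.2, -0.3, -0.6]
grip_width: 0.219
```

```bash
python3 -c "
from h import *
plan((.61,.269,.42))
f=eyes.grab_frame('wrist');cv2.imwrite('pics/w4.png',f)
f=eyes.grab_frame('scene');cv2.imwrite('pics/s4.png',f)"
```

```text
pos [ 0.6788 -0.2534  0.4239] yaw -0.2663336723139227 tilt [-1.     -0.0004  0.0017] delta cm [  0.3321  48.5872 -20.3826] rows 10.53807219528166 F [ 1.2451 -0.3115 -0.5691] g 0.21875776055330215 t 5.1 q [-0.4464  0.4532  0.6182  1.7341 -0.0001  1.3907]
```

View pics/s4.png

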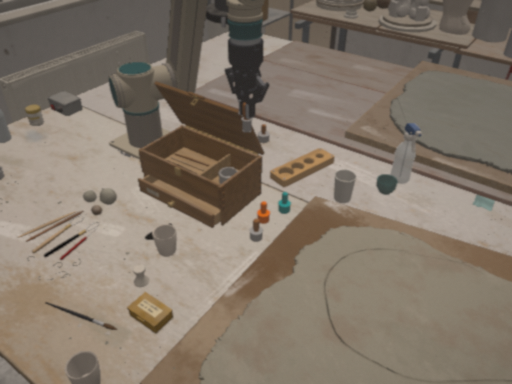

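>>> drive_tool(
  targets="0 4 -1.5 0 0 0 0.1;0 4 -1.5 0 0 0 0.1;0 4 -1.5 0 0 0 0.1;0 4 -1.5 0 0 0 0.1;0 4 -1.5 0 0 0 0.1;0 4 -1.5 0 0 0 0.1",
)

```text
t: 5.8
tool_pos: [0.6546, 0.0033, 0.421]
eef_rot: [0.209, 1.56, -0.209]
contact_force: [0.7, 0.3, -0.3]
grip_width: 0.223
```

>>> drive_tool(
  targets="0 4 -1.5 0 0 0 0.1;0 4 -1.5 0 0 0 0.1;0 4 -1.5 0 0 0 0.1;0 4 -1.5 0 0 0 0.1;0 4 -1.5 0 0 0 0.1;0 0 0 0 0 0 0.1",
)

```text
t: 6.4
tool_pos: [0.6341, 0.2193, 0.4205]
eef_rot: [0.206, 1.562, -0.203]
contact_force: [-0.4, 0.2, -0.9]
grip_width: 0.216
```

```bash
python3 -c "
from h import *
plan((.595,.21,.25))"
```

```text
pos [0.6341 0.2193 0.4205] yaw -0.2599998493162473 tilt [-1.      0.0016 -0.0012] delta cm [17.0519 -1.9364 -3.5227] rows 3.503857110099852 F [-0.4274  0.1552 -0.9332] g 0.2158140860577294 t 6.4 q [0.2359 0.3392 0.4474 1.6793 0.002  2.0667]
```

>>> drive_tool(
  targets="4.2 -0.5 -0.9 0 0 0 0.1;4.2 -0.5 -0.9 0 0 0 0.1;4.2 -0.5 -0.9 0 0 0 0.1;4.2 -0.5 -0.8 0 0 0 0.1;0 0 0 0 0 0 0.1;0 0 0 0 0 0 0.1",
)

```text
t: 7.0
tool_pos: [0.5959, 0.2037, 0.2531]
eef_rot: [0.209, 1.562, -0.21]
contact_force: [0.4, 0.6, -0.4]
grip_width: 0.216
```

```bash
python3 -c "
from h import *
s=env.get_state();f=eyes.grab_frame('wrist');cv2.imwrite('pics/w5.png',f)
np.save('s5.npy',np.r_[s['tool_pos'],s['eef_rot']])
for x in (-81,-27,27,81):
  c=np.array([.5888,.191])+x/1000*np.array([-.263,-.965]); print(x,c,w2pix('wrist',(*c,.03),s))
plan((.61,.269,.15))"
```

```text
-81 [0.6101 0.2692] [251.6269 110.7452]
-27 [0.5959 0.2171] [251.7783 155.3789]
27 [0.5817 0.1649] [251.9184 196.6893]
81 [0.5675 0.1128] [252.0484 235.0343]
pos [0.5984 0.2043 0.256 ] yaw -0.26652767825805335 tilt [-1.      0.0021  0.0041] delta cm [10.6071  6.521  -0.6272] rows 2.4933973775812577 F [-0.088   0.2814  0.9742] g 0.22140394225568477 t 7.05 q [ 0.2269  0.2752  0.0239  1.3148 -0.0001  2.0643]
```

View pics/w5.png

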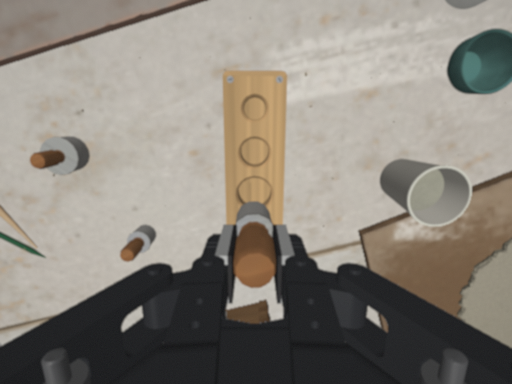

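```bash
python3 -c "
from h import *
f=cv2.imread('pics/w5.png')
cv2.imwrite('pics/w5c.png',cv2.resize(f[60:235,205:305],None,fx=4,fy=4,interpolation=cv2.INTER_CUBIC)[:600])"
```

```text
(no output)
```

View pics/w5c.png

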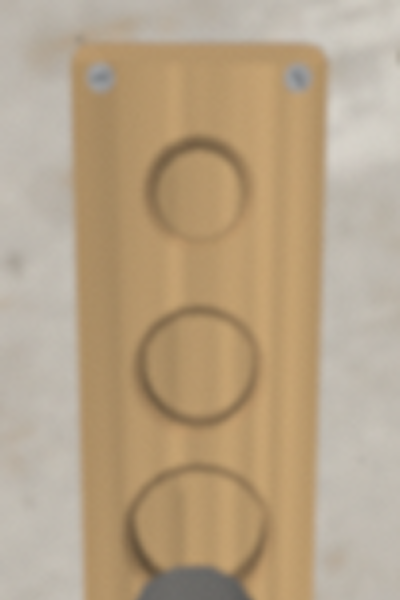

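```bash
cat >> h.py <<'E'
def pix2tool(uv,x):
    c=cal("wrist"); M=c["mount"]; d=M[:3,:3]@(np.linalg.inv(c["mtx"])@np.array([uv[0],uv[1],1.])); o=M[:3,3]
    return o+d*(x-o[0])/d[0]
def tool2pix(p):
    c=cal("wrist"); M=np.linalg.inv(c["mount"]); q=c["mtx"]@(M[:3,:3]@np.asarray(p)+M[:3,3]); return q[:2]/q[2]
E
python3 -c "
from h import *
for h in (.253,.256):
  a=pix2tool((254.1,106.8),h-.03);b=pix2tool((254.3,150.9),h-.03);print(h,a,b,(a-b))
print(np.load('s5.npy'))
"
```

```text
0.253 [ 0.223   0.0717 -0.0003] [ 0.223   0.0187 -0.0001] [ 0.      0.053  -0.0002]
0.256 [ 0.226   0.0717 -0.0003] [ 0.226   0.0183 -0.0001] [ 0.      0.0534 -0.0002]
[ 0.5959  0.2037  0.2531  0.2087  1.562  -0.2098]
```

```bash
cat >> h.py <<'E'
def drawcut(f,y,z,zb,dia,col=(0,255,0)):
    # cutter axis at tool (y,z), underside zb below TCP
    a=np.linspace(0,2*np.pi,60)
    for hz,r in ((0,dia/2),(.031,dia/2+.0012),(.042,.010),(.064,.010)):
        q=np.array([tool2pix((zb-hz,y+r*np.cos(t),z+r*np.sin(t))) for t in a])
        cv2.polylines(f,[np.int32(np.round(q*16))],True,col,1,cv2.LINE_AA,4)
E
python3 -c "
from h import *
f=cv2.imread('pics/w5.png'); g=[]
for y in (-.002,0,.002):
  k=cv2.resize(f[190:295,210:300],None,fx=1,fy=1).copy(); k=f.copy(); drawcut(k,y,0,.036,.022); g.append(cv2.resize(k[190:300,220:290],None,fx=3.6,fy=3.6,interpolation=cv2.INTER_CUBIC))
cv2.imwrite('pics/w5d.png',np.hstack(g))"
```

```text
(no output)
```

View pics/w5d.png

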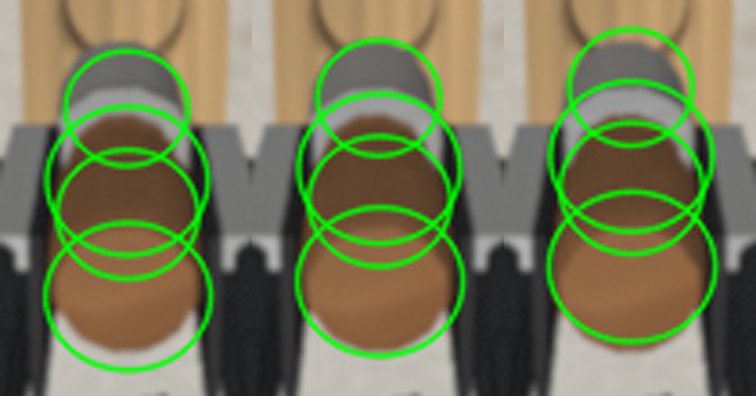

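```bash
python3 -c "
from h import *
f=cv2.imread('pics/w5.png'); g=[]
for y,zb in ((-.001,.040),(0,.042),(-.001,.044)):
  k=f.copy(); drawcut(k,y,-.0006,zb,.022); g.append(cv2.resize(k[190:300,220:290],None,fx=3.6,fy=3.6,interpolation=cv2.INTER_CUBIC))
cv2.imwrite('pics/w5e.png',np.hstack(g))"
```

```text
(no output)
```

View pics/w5e.png

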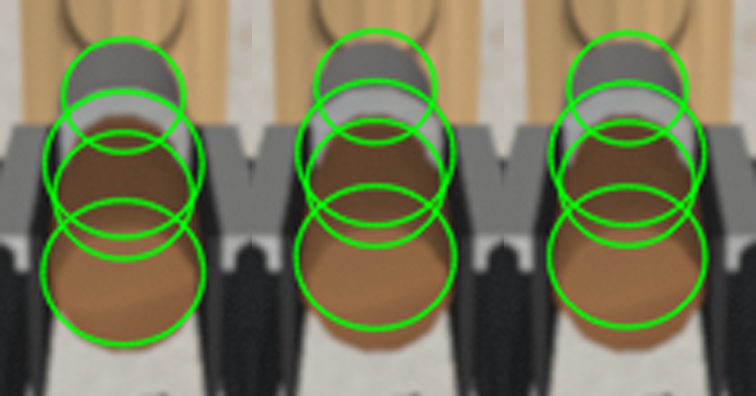

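>>> drive_tool(
  targets="2 2.4 0 0 0 0 0.1;2 2.4 0 0 0 0 0.1;3 2.45 0 0 0 0 0.1;3 0 0 0 0 0 0.1;3 0 0 0 0 0 0.1;2.5 0 0 0 0 0 0.1;0 0 0 0 0 0 0.1;0 0 0 0 0 0 0.1",
)

```text
t: 7.85
tool_pos: [0.6188, 0.2753, 0.1016]
eef_rot: [0.211, 1.555, -0.207]
contact_force: [0.7, -0.1, 1.4]
grip_width: 0.218
```

```bash
python3 -c "
from h import *
plan((.6155,.273,.05))
f=eyes.grab_frame('wrist');cv2.imwrite('pics/w6.png',f)"
```

```text
pos [0.6188 0.2753 0.1016] yaw -0.2661500684810637 tilt [-1.      0.0032  0.0048] delta cm [ 5.1618 -0.3217 -0.2824] rows 1.0359058036209166 F [ 0.7226 -0.0621  1.4385] g 0.21753448898322167 t 7.85 q [ 0.3232  0.4492 -0.065   1.0508 -0.      2.1601]
```

View pics/w6.png

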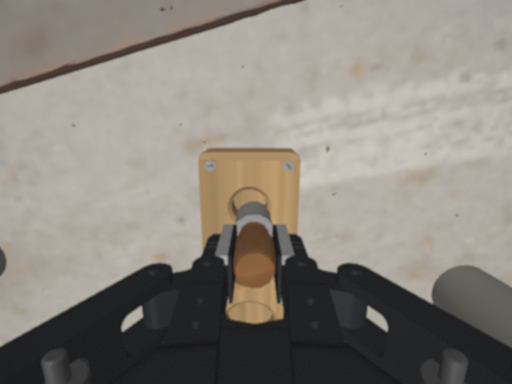

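>>> drive_tool(
  targets="0 0 0 0 0 0 0.1;0 0 0 0 0 0 0.1;0 0 0 0 0 0 0.1",
)

```text
t: 8.2
tool_pos: [0.6161, 0.2745, 0.0997]
eef_rot: [0.21, 1.559, -0.208]
contact_force: [0.0, -0.3, 0.2]
grip_width: 0.218
```

```bash
python3 -c "
from h import *
plan((.6155,.273,.05))
f=eyes.grab_frame('wrist');cv2.imwrite('pics/w7.png',f)
drawcut(f,-.0007,-.0003,.038,.022)
h=.1016
# rack-plane well drawn at tool y,z
for (y,z,r,c) in ((-.0007,-.0003,.017,(255,0,0)),(-.0007,-.0038,.017,(0,0,255))):
  q=np.array([tool2pix((h-.03,y+r*np.cos(t),z+r*np.sin(t))) for t in np.linspace(0,6.3,60)]);cv2.polylines(f,[np.int32(q*16)],True,c,1,cv2.LINE_AA,4)
cv2.imwrite('pics/w7c.png',cv2.resize(f[140:320,190:310],None,fx=3.3,fy=3.3,interpolation=cv2.INTER_CUBIC))
"
```

```text
pos [0.6161 0.2745 0.0997] yaw -0.26603616583209216 tilt [-1.      0.0012  0.0019] delta cm [ 4.9742 -0.1669 -0.0301] rows 0.9954141285555712 F [ 0.0249 -0.3406  0.2217] g 0.2181278944629845 t 8.2 q [ 0.3234  0.4487 -0.0702  1.0497 -0.      2.1602]
```

View pics/w7c.png

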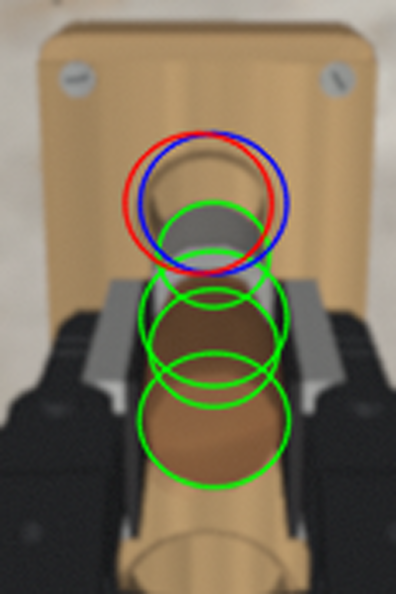

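```bash
cat >> h.py <<'E'
def drawwell(f,h,y,z,d,cols=((255,0,0),(0,0,255))):
  for (r,zz,c) in ((d/2+.003,.03,cols[0]),(d/2,.027,cols[1])):
    q=np.array([tool2pix((h-zz,y+r*np.cos(t),z+r*np.sin(t))) for t in np.linspace(0,6.3,60)]);cv2.polylines(f,[np.int32(q*16)],True,c,1,cv2.LINE_AA,4)
E
python3 -c "
from h import *
f=cv2.imread('pics/w7.png');g=[]
for y,z in ((-.0007,-.0015),(-.0025,-.0015)):
  k=f.copy();drawwell(k,.1,y,z,.028); drawcut(k,-.0007,-.0003,.038,.022)
  drawwell(k,.1,y-.054,z,.036)
  a=np.array([tool2pix((.07,y-.081+yy,z+zz)) for yy,zz in ((.124,-.038),(.124,.038),(0,.038),(0,-.038))]);cv2.polylines(k,[np.int32(a*16)],True,(255,0,255),1,cv2.LINE_AA,4)
  g.append(cv2.resize(k[140:320,190:310],None,fx=3.3,fy=3.3,interpolation=cv2.INTER_CUBIC))
cv2.imwrite('pics/w7d.png',np.hstack(g))
"
```

```text
(no output)
```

View pics/w7d.png

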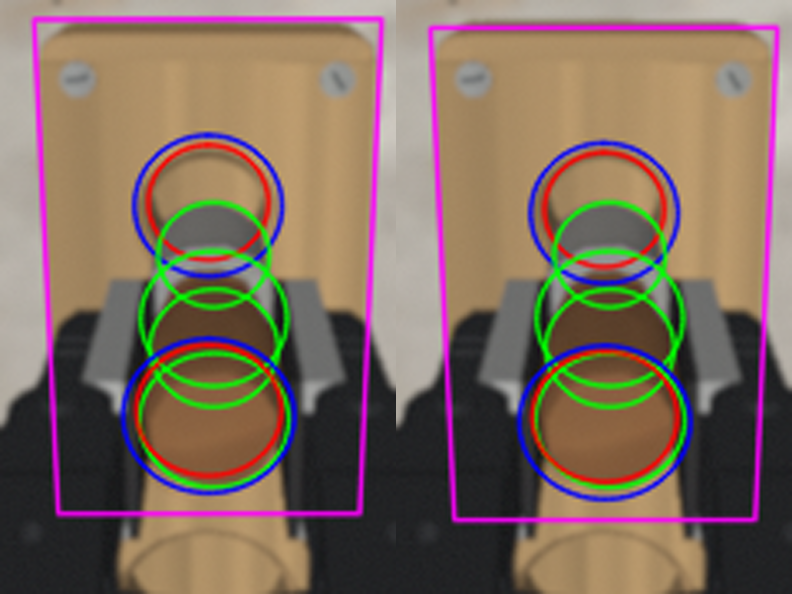

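>>> drive_tool(
  targets="1.2 -0.12 -0.11 0 0 0 0.1;1.2 0 0 0 0 0 0.1;0.6 0 0 0 0 0 0.1;0.5 0 0 0 0 0 0.1;0.5 0 0 0 0 0 0.1;0.5 0 0 0 0 0 0.1;0 0 0 0 0 0 0.1",
)

```text
t: 8.95
tool_pos: [0.6134, 0.2732, 0.0524]
eef_rot: [0.208, 1.562, -0.209]
contact_force: [0.2, 0.3, -0.9]
grip_width: 0.217
```

```bash
python3 -c "
from h import *
plan((.6155,.273,.044))
f=eyes.grab_frame('wrist');cv2.imwrite('pics/w8.png',cv2.resize(f[140:340,160:350],None,fx=3,fy=3,interpolation=cv2.INTER_CUBIC))
"
```

```text
pos [0.6134 0.2732 0.0524] yaw -0.2660110123510886 tilt [-1.     -0.0007 -0.0011] delta cm [0.8441 0.0333 0.2095] rows 0.1740788625415111 F [ 0.2189  0.2695 -0.9135] g 0.2174443925184957 t 8.95 q [ 0.3228  0.49   -0.1166  0.9655  0.      2.1596]
```

View pics/w8.png

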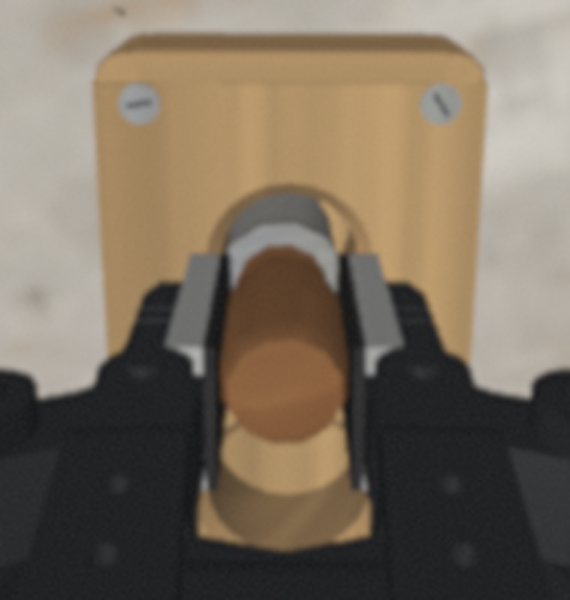

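>>> drive_tool(
  targets="0.3 0 0.1 0 0 0 0.1;0.3 0 0 0 0 0 0.1;0.2 0 0 0 0 0 0.1;0.1 0 0 0 0 0 0.1;0 0 0 0 0 0 0.1;0 0 0 0 0 0 0.1",
)

```text
t: 9.6
tool_pos: [0.6149, 0.2731, 0.0443]
eef_rot: [0.209, 1.561, -0.209]
contact_force: [-0.0, 0.5, 0.1]
grip_width: 0.216
```

```bash
python3 -c "
from h import *
plan((.6155,.273,.044))
f=eyes.grab_frame('wrist');cv2.imwrite('pics/w9.png',cv2.resize(f[140:340,160:350],None,fx=3,fy=3,interpolation=cv2.INTER_CUBIC))
"
```

```text
pos [0.6149 0.2731 0.0443] yaw -0.26601825289875347 tilt [-1.  0.  0.] delta cm [0.0329 0.0024 0.0637] rows 0.014347274689080789 F [-0.0385  0.5033  0.075 ] g 0.21596578970553115 t 9.6 q [ 0.322   0.4994 -0.121   0.9503  0.      2.1588]
```

View pics/w9.png

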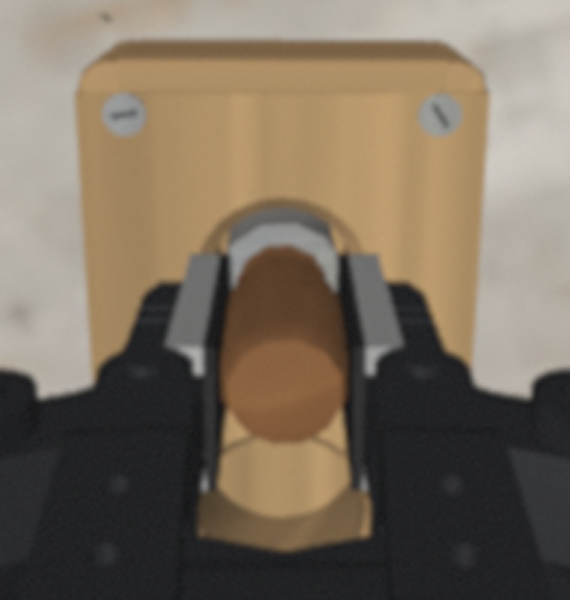

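>>> drive_tool(
  targets="0.15 0 0 0 0 0 0.1;0 0 0 0 0 0 0.1;0 0 0 0 0 0 0.1",
)

```text
t: 9.95
tool_pos: [0.6153, 0.2733, 0.0434]
eef_rot: [0.209, 1.56, -0.208]
contact_force: [-0.9, -0.2, 2.8]
grip_width: 0.22
```

>>> drive_tool(
  targets="0.15 0 0 0 0 0 0.1;0 0 0 0 0 0 0.1;0 0 0 0 0 0 0.1",
)

```text
t: 10.25
tool_pos: [0.6154, 0.2735, 0.0433]
eef_rot: [0.209, 1.559, -0.208]
contact_force: [-2.8, -0.0, 10.7]
grip_width: 0.219
```

>>> drive_tool(
  targets="-0.1 0 0 0 0 0 0.22;0 0 0 0 0 0 0.4;0 0 0 0 0 0 0.5;0 0 0 0 0 0 0.5;0 0 0 0 0 0 0.5;-2 0 0 0 0 0 0.5;-3 0 0 0 0 0 0.5;-3 0 0 0 0 0 0.5",
)

```text
t: 11.05
tool_pos: [0.6141, 0.2728, 0.1221]
eef_rot: [0.208, 1.563, -0.21]
contact_force: [1.0, 0.0, -1.0]
grip_width: 0.494
```

```bash
python3 -c "
from h import *
plan((.655,.13,.42))
f=eyes.grab_frame('wrist');cv2.imwrite('pics/w10.png',f)
"
```

```text
pos [0.6141 0.2728 0.1221] yaw -0.2660724520075393 tilt [-1.     -0.0012 -0.0019] delta cm [-29.7869 -12.7414   7.6465] rows 6.657536275992571 F [ 0.9955  0.0158 -1.0094] g 0.4943143212581614 t 11.05 q [ 0.3219  0.4289 -0.0493  1.0948  0.      2.1588]
```

View pics/w10.png

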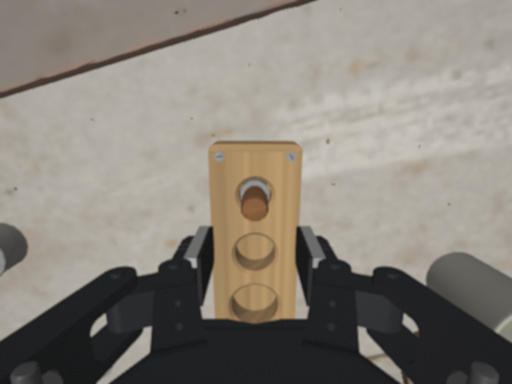

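```bash
python3 -c "
from h import *
S=np.load('s5.npy'); s=dict(tool_pos=S[:3]*0+np.array([.5962,.2037,.2545]),eef_rot=R.from_matrix(np.array([[0,.263,.9648],[0,.9648,-.263],[-1,0,0]])).as_rotvec())
f=cv2.imread('pics/w5.png')
for uv in ((133,245),(45,159)): print(fitknob('wrist',f,uv,s))
plan((.4126,.1452,.2))
"
```

```text
(array([0.416 , 0.1441]), array([131.4237, 249.416 ]), np.int32(262), 336.4314017681754)
(array([0.3622, 0.2805]), array([ 45.9816, 158.6368]), np.int32(380), 452.5020975954394)
pos [0.6179 0.2742 0.1289] yaw -0.2659512442921855 tilt [-1.      0.0044  0.0066] delta cm [ -7.2954 -17.8107 -16.3715] rows 5.053599211855846 F [0.7674 0.7763 3.8535] g 0.49804284506280005 t 11.1 q [ 0.3221  0.4237 -0.0418  1.0973  0.      2.1588]
```

>>> drive_tool(
  targets="-2.6 0 0 0 0 0 0.6;-2.6 -1.76 -1.6 0 0 0 0.6;-2.5 -3.2 -2.8 0 0 0 0.6;0 -3.2 -2.9 0 0 0 0.6;0 -3.2 -2.9 0 0 0 0.6;0 -3.2 -2.9 0 0 0 0.6;0 -3.1 -2.7 0 0 0 0.6;0 0 0 0 0 0 0.6",
)

```text
t: 11.9
tool_pos: [0.4101, 0.1422, 0.1978]
eef_rot: [0.208, 1.566, -0.212]
contact_force: [0.3, 0.8, -1.0]
grip_width: 0.598
```

>>> drive_tool(
  targets="3 0 0 0 0 0 0.6;3 0 0 0 0 0 0.6;2.5 0 0 0 0 0 0.6;0 0 0 0 0 0 0.6;0 0 0 0 0 0 0.6;0 0 0 0 0 0 0.6;0 0 0 0 0 0 0.6",
)

```text
t: 12.6
tool_pos: [0.4177, 0.1447, 0.1159]
eef_rot: [0.209, 1.558, -0.208]
contact_force: [0.8, 0.8, 0.2]
grip_width: 0.603
```

```bash
cat >> h.py <<'E'
def nominal(s):
    return dict(tool_pos=s["tool_pos"],eef_rot=R.from_matrix(np.array([[0,.263,.9648],[0,.9648,-.263],[-1,0,0]])).as_rotvec())
E
python3 -c "
from h import *
s=env.get_state();plan((.4155,.1445,.034))
f=eyes.grab_frame('wrist');cv2.imwrite('pics/w11.png',f)
n=nominal(s); uv=w2pix('wrist',(.4155,.1445,.06),n);print(uv);r=fitknob('wrist',f,uv,n);print(r);plan((*r[0],.036))
"
```

```text
pos [0.4177 0.1447 0.1159] yaw -0.2658978641875005 tilt [-1.      0.0015  0.0029] delta cm [ 8.1883 -0.0839 -0.2285] rows 1.6383786786346661 F [0.7678 0.7719 0.1679] g 0.6034476649267893 t 12.6 q [ 0.187   0.0463 -0.5614  0.9598  0.      2.0237]
[251.8088 208.2704]
(array([0.414 , 0.1436]), array([250.1991, 207.7796]), np.int32(658), 807.583401461714)
pos [0.4174 0.1446 0.1157] yaw -0.26588243844615417 tilt [-1.      0.0013  0.0026] delta cm [ 7.9706 -0.1953 -0.3228] rows 1.5959124245708654 F [-0.0143  1.0471 -0.1305] g 0.5959409886370812 t 12.65 q [ 0.187   0.0463 -0.5619  0.9597  0.      2.0236]
```

View pics/w11.png

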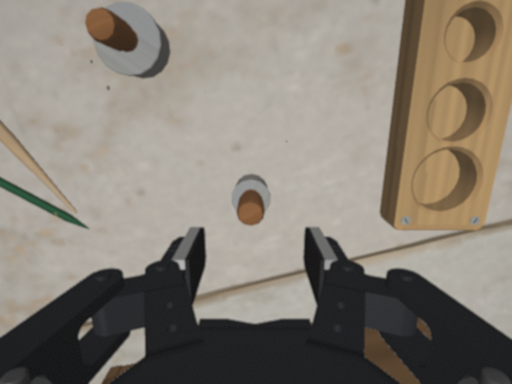

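>>> drive_tool(
  targets="2.7 -0.15 -0.3 0 0 0 0.6;2.7 0 0 0 0 0 0.6;2.4 0 0 0 0 0 0.6;0.2 0 0 0 0 0 0.6;0 0 0 0 0 0 0.6;0 0 0 0 0 0 0.1;0 0 0 0 0 0 0.1;0 0 0 0 0 0 0.1",
)

```text
t: 13.45
tool_pos: [0.4144, 0.1439, 0.0358]
eef_rot: [0.209, 1.558, -0.208]
contact_force: [-0.7, -0.4, 5.3]
grip_width: 0.22
```

>>> drive_tool(
  targets="0 0 0 0 0 0 0.1;0 0 0 0 0 0 0.1;0 0 0 0 0 0 0.1",
)

```text
t: 13.75
tool_pos: [0.4144, 0.1439, 0.0358]
eef_rot: [0.209, 1.558, -0.208]
contact_force: [0.3, -0.2, 6.9]
grip_width: 0.22
```

>>> drive_tool(
  targets="-2 0 0 0 0 0 0.1;-4 0 0 0 0 0 0.1;-3 0 0 0 0 0 0.1;0 0 0 0 0 0 0.1;0 0 0 0 0 0 0.1;0 0 0 0 0 0 0.1;0 0 0 0 0 0 0.1",
)

```text
t: 14.45
tool_pos: [0.4112, 0.1433, 0.1228]
eef_rot: [0.208, 1.564, -0.21]
contact_force: [0.0, -0.3, -0.4]
grip_width: 0.216
```

```bash
python3 -c "
from h import *
plan((.6010,.2212,.10))
f=eyes.grab_frame('wrist');cv2.imwrite('pics/w12.png',f)
g=[]
for y in (-.0015,0,.0015):
  k=f.copy();drawcut(k,y,0,.037,.030); g.append(cv2.resize(k[180:300,220:290],None,fx=3.6,fy=3.6,interpolation=cv2.INTER_CUBIC))
cv2.imwrite('pics/w12c.png',np.hstack(g))
"
```

```text
pos [0.4112 0.1433 0.1228] yaw -0.26599817831535416 tilt [-1.     -0.0014 -0.003 ] delta cm [ 2.2118 12.5051 16.2694] rows 4.127767723213106 F [ 0.0125 -0.3289 -0.3964] g 0.21641937554355276 t 14.45 q [ 0.1867  0.0314 -0.5605  0.9823 -0.      2.0235]
```

View pics/w12c.png

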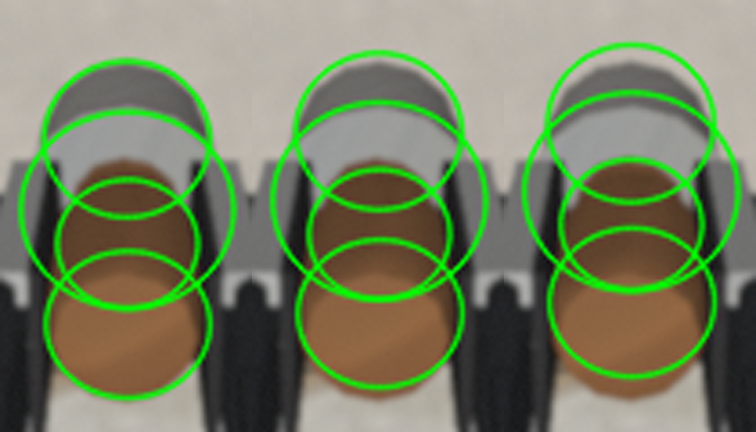

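>>> drive_tool(
  targets="0 2 2.6 0 0 0 0.1;0 2.6 3.35 0 0 0 0.1;0 2.6 3.35 0 0 0 0.1;0 2.6 3.35 0 0 0 0.1;0 2.6 3.35 0 0 0 0.1;0 0 0 0 0 0 0.1;0 0 0 0 0 0 0.1;0 0 0 0 0 0 0.1",
)

```text
t: 15.3
tool_pos: [0.5979, 0.2207, 0.123]
eef_rot: [0.208, 1.564, -0.21]
contact_force: [0.6, 0.1, -0.3]
grip_width: 0.217
```

>>> drive_tool(
  targets="2.3 0 0 0 0 0 0.1;0 0 0 0 0 0 0.1;0 0 0 0 0 0 0.1;0 0 0 0 0 0 0.1;0 0 0 0 0 0 0.1",
)

```text
t: 15.8
tool_pos: [0.6001, 0.2213, 0.1025]
eef_rot: [0.209, 1.559, -0.208]
contact_force: [0.2, 0.2, -0.2]
grip_width: 0.216
```

```bash
python3 -c "
from h import *
plan((.6010,.2212,.044))
f=eyes.grab_frame('wrist');cv2.imwrite('pics/w13.png',f)
g=[]
for y,z in ((-.0015,0),(-.003,0)):
  k=f.copy();drawcut(k,-.0015,0,.037,.030);drawwell(k,.1,y,z,.036); g.append(cv2.resize(k[120:300,200:310],None,fx=3.3,fy=3.3,interpolation=cv2.INTER_CUBIC))
cv2.imwrite('pics/w13c.png',np.hstack(g))
"
```

```text
pos [0.6001 0.2213 0.1025] yaw -0.26609197991918143 tilt [-1.      0.0009  0.0015] delta cm [5.8499 0.0116 0.0773] rows 1.1700932107731143 F [ 0.2407  0.1728 -0.227 ] g 0.2156517006913073 t 15.8 q [ 0.2522  0.3903 -0.1525  1.0263  0.      2.0891]
```

View pics/w13c.png

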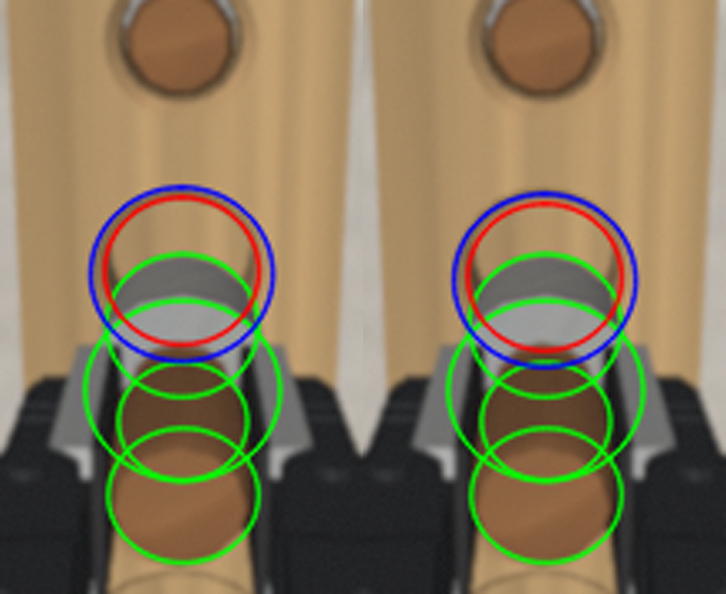

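>>> drive_tool(
  targets="1.2 0 0 0 0 0 0.1;1.2 0 0 0 0 0 0.1;0.7 0 0 0 0 0 0.1;0.7 0 0 0 0 0 0.1;0.6 0 0 0 0 0 0.1;0.6 0 0 0 0 0 0.1;0.5 0 0 0 0 0 0.1;0 0 0 0 0 0 0.1",
)

```text
t: 16.65
tool_pos: [0.5991, 0.221, 0.0454]
eef_rot: [0.208, 1.562, -0.209]
contact_force: [-0.5, 0.1, -0.3]
grip_width: 0.217
```

>>> drive_tool(
  targets="0.2 0 0 0 0 0 0.1;0.2 0 0 0 0 0 0.1;0.1 0 0 0 0 0 0.1;0 0 0 0 0 0 0.1;0 0 0 0 0 0 0.1",
)

```text
t: 17.15
tool_pos: [0.6, 0.2213, 0.0419]
eef_rot: [0.209, 1.56, -0.209]
contact_force: [0.2, 0.1, 3.0]
grip_width: 0.221
```

```bash
python3 -c "
from h import *
plan((.6010,.2212,.042))
f=eyes.grab_frame('wrist');cv2.imwrite('pics/w14.png',cv2.resize(f[140:340,160:350],None,fx=3,fy=3,interpolation=cv2.INTER_CUBIC))
"
```

```text
pos [0.6    0.2213 0.0419] yaw -0.26598480827471443 tilt [-1.      0.0003  0.0007] delta cm [-0.0105  0.0199  0.0964] rows 0.019792622886277027 F [0.1758 0.1239 3.0232] g 0.2214676516846099 t 17.15 q [ 0.2523  0.451  -0.2057  0.9133 -0.0001  2.0891]
```

View pics/w14.png

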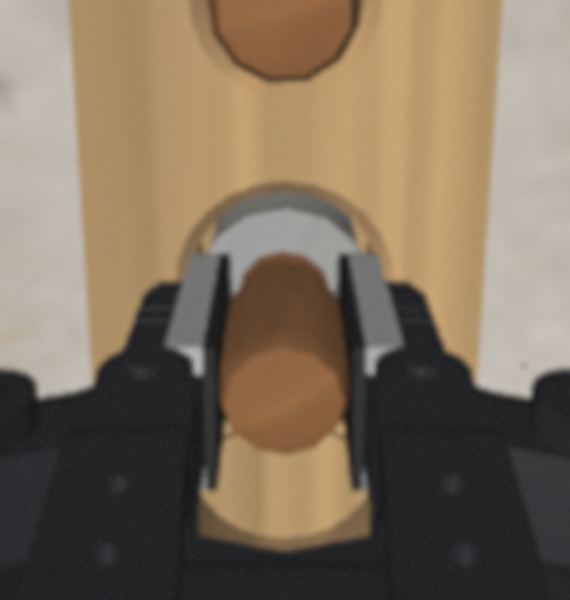

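>>> drive_tool(
  targets="0 0 0 0 0 0 0.35;0 0 0 0 0 0 0.5;0 0 0 0 0 0 0.5;0 0 0 0 0 0 0.5;0 0 0 0 0 0 0.5;-2 0 0 0 0 0 0.5;-3.3 0 0 0 0 0 0.5;-3.3 0 0 0 0 0 0.5",
)

```text
t: 18.0
tool_pos: [0.5988, 0.221, 0.1273]
eef_rot: [0.208, 1.563, -0.21]
contact_force: [0.6, 0.9, 0.3]
grip_width: 0.498
```

>>> drive_tool(
  targets="0 0 -3 0 0 0 0.6;0 0 -4.2 0 0 0 0.6;0 -0.1 -4.4 0 0 0 0.6;0 -0.2 -4.4 0 0 0 0.6;0 -0.2 -4.4 0 0 0 0.6;0 0 -4.3 0 0 0 0.6;0 0 0 0 0 0 0.6;0 0 0 0 0 0 0.6",
)

```text
t: 18.8
tool_pos: [0.3595, 0.2816, 0.1275]
eef_rot: [0.208, 1.56, -0.207]
contact_force: [0.8, 0.1, -0.2]
grip_width: 0.602
```

>>> drive_tool(
  targets="0 0 0 0 0 0 0.6;0 0 0 0 0 0 0.6",
)

```text
t: 19.0
tool_pos: [0.3617, 0.2814, 0.1276]
eef_rot: [0.21, 1.56, -0.209]
contact_force: [1.0, -0.3, -0.3]
grip_width: 0.602
```

```bash
python3 -c "
from h import *
s=env.get_state()
f=eyes.grab_frame('wrist');cv2.imwrite('pics/w15.png',f)
n=nominal(s); uv=w2pix('wrist',(.3605,.2815,.06),n);print(uv);r=fitknob('wrist',f,uv,n);print(r);plan((*r[0],.036))
"
```

```text
[253.1247 202.668 ]
(array([0.3603, 0.2809]), array([253.0706, 201.6231]), np.int32(581), 717.7535139116226)
pos [0.3615 0.2813 0.1276] yaw -0.2673352063204476 tilt [-1.      0.0006  0.0007] delta cm [ 9.1561 -0.0863 -0.1167] rows 1.8314442921472405 F [0.4804 0.6878 0.3625] g 0.5992560161723554 t 19.05 q [ 0.5201  0.0637 -0.5147  0.9915 -0.0001  2.3582]
```

View pics/w15.png

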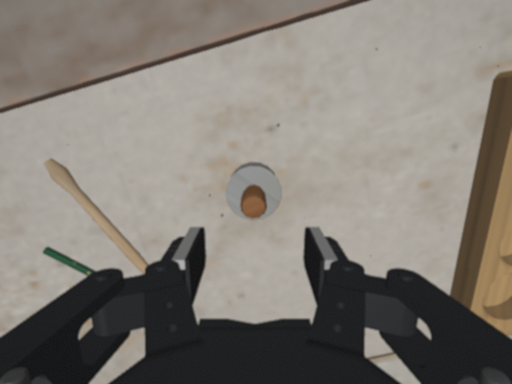

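>>> drive_tool(
  targets="3 -0.09 -0.1 0 0 0 0.6;3 0 0 0 0 0 0.55;2.2 0 0 0 0 0 0.5;0.8 0 0 0 0 0 0.5;0 0 0 0 0 0 0.5;0 0 0 0 0 0 0.1;0 0 0 0 0 0 0.1;0 0 0 0 0 0 0.1",
)

```text
t: 19.85
tool_pos: [0.3602, 0.2814, 0.0386]
eef_rot: [0.21, 1.558, -0.207]
contact_force: [0.8, -1.0, 1.1]
grip_width: 0.218
```

>>> drive_tool(
  targets="0 0 0 0 0 0 0.1;0 0 0 0 0 0 0.1;0 0 0 0 0 0 0.1",
)

```text
t: 20.15
tool_pos: [0.3603, 0.2814, 0.0385]
eef_rot: [0.21, 1.558, -0.207]
contact_force: [1.2, -0.2, 6.1]
grip_width: 0.215
```

>>> drive_tool(
  targets="-2 0 0 0 0 0 0.1;-4 0 0 0 0 0 0.1;-3 0 0 0 0 0 0.1;0 0 0 0 0 0 0.1;0 0 0 0 0 0 0.1;0 0 0 0 0 0 0.1;0 0 0 0 0 0 0.1",
)

```text
t: 20.85
tool_pos: [0.3573, 0.2799, 0.1256]
eef_rot: [0.207, 1.564, -0.211]
contact_force: [0.8, -0.0, -0.3]
grip_width: 0.214
```

```bash
python3 -c "
from h import *
plan((.5726,.1170,.125))
f=eyes.grab_frame('wrist');cv2.imwrite('pics/w16.png',f)
g=[]
for y in (-.0015,0,.0015):
  k=f.copy();drawcut(k,y,0,.037,.046); g.append(cv2.resize(k[170:300,210:300],None,fx=2.9,fy=2.9,interpolation=cv2.INTER_CUBIC))
cv2.imwrite('pics/w16c.png',np.hstack(g))
"
```

```text
pos [0.3573 0.2799 0.1256] yaw -0.2659892370311463 tilt [-1.     -0.0027 -0.0027] delta cm [  0.0175 -10.0547  25.0492] rows 5.398372168510383 F [ 0.8445 -0.0095 -0.2593] g 0.21444058482359304 t 20.85 q [ 0.5218  0.0616 -0.5217  0.9913  0.      2.3586]
```

View pics/w16c.png

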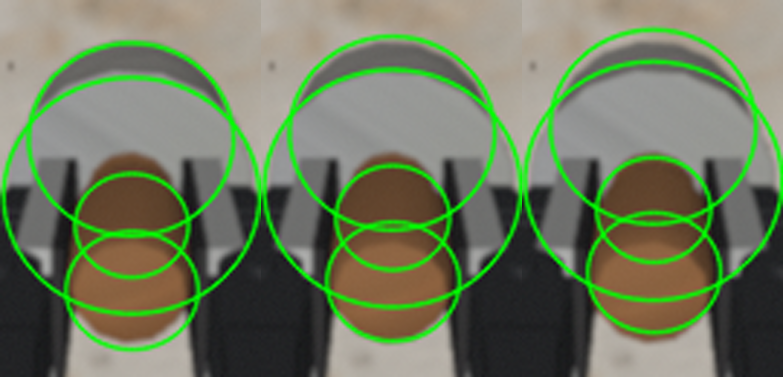

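>>> drive_tool(
  targets="0 -1.29 3.08 0 0 0 0.1;0 -1.8 4.34 0 0 0 0.1;0 -1.8 4.34 0 0 0 0.1;0 -1.8 4.34 0 0 0 0.1;0 -1.8 4.34 0 0 0 0.1;0 -1.8 4.34 0 0 0 0.1;0 0 0 0 0 0 0.1;0 0 0 0 0 0 0.1",
)

```text
t: 21.7
tool_pos: [0.5707, 0.1154, 0.1259]
eef_rot: [0.21, 1.563, -0.211]
contact_force: [-0.9, 0.4, -0.6]
grip_width: 0.216
```

>>> drive_tool(
  targets="2.5 0 0 0 0 0 0.1;0 0 0 0 0 0 0.1;0 0 0 0 0 0 0.1;0 0 0 0 0 0 0.1;0 0 0 0 0 0 0.1",
)

```text
t: 22.2
tool_pos: [0.5712, 0.1168, 0.1034]
eef_rot: [0.209, 1.559, -0.208]
contact_force: [0.3, -0.6, -0.3]
grip_width: 0.22
```

```bash
python3 -c "
from h import *
plan((.5726,.1170,.044))
f=eyes.grab_frame('wrist');cv2.imwrite('pics/w17.png',f)
g=[]
for y,z in ((-.001,0),(-.003,0)):
  k=f.copy();drawcut(k,-.001,0,.0385,.046);drawwell(k,.102,y,z,.052); g.append(cv2.resize(k[120:300,195:315],None,fx=3.3,fy=3.3,interpolation=cv2.INTER_CUBIC))
cv2.imwrite('pics/w17c.png',np.hstack(g))
"
```

```text
pos [0.5712 0.1168 0.1034] yaw -0.2652901659658168 tilt [-1.      0.0006  0.0015] delta cm [5.9384 0.055  0.1154] rows 1.1879648496343973 F [ 0.301  -0.5546 -0.2999] g 0.2202648428505676 t 22.2 q [ 0.0908  0.2985 -0.2824  0.9883  0.      1.9268]
```

View pics/w17c.png

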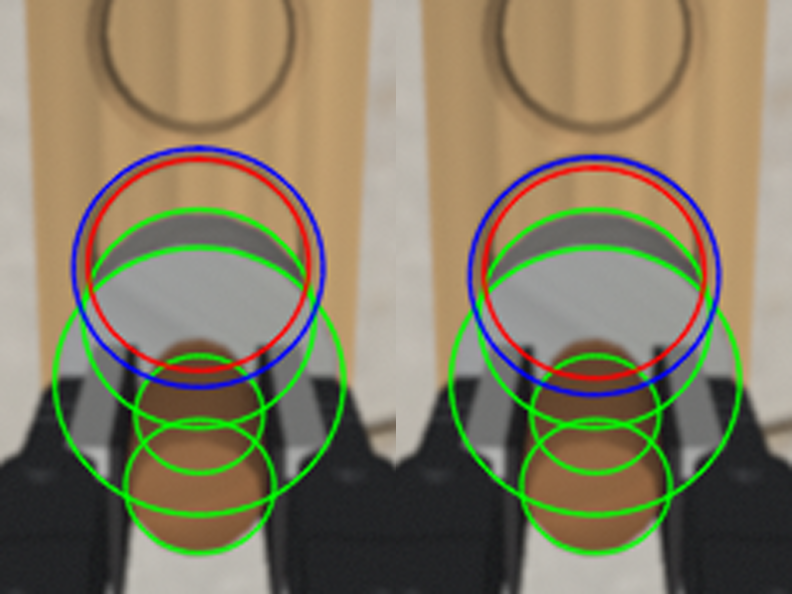

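```bash
python3 -c "
from h import *
f=cv2.imread('pics/w17.png')
k=f.copy();drawwell(k,.102,-.001,0,.052,((255,0,0),(255,0,0)));drawwell(k,.102,-.003,0,.052,((0,0,255),(0,0,255)))
a=lambda f:cv2.resize(f[155:235,210:300],None,fx=4.4,fy=6,interpolation=cv2.INTER_CUBIC)
cv2.imwrite('pics/w17d.png',np.hstack([a(f),a(k)]))
"
```

```text
(no output)
```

View pics/w17d.png

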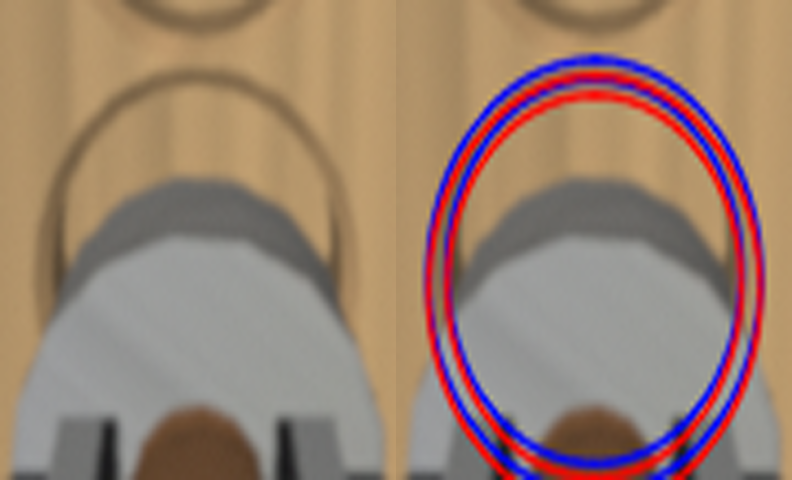

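>>> drive_tool(
  targets="1.2 -0.08 0 0 0 0 0.1;1.2 0 0 0 0 0 0.1;0.7 0 0 0 0 0 0.1;0.7 0 0 0 0 0 0.1;0.6 0 0 0 0 0 0.1;0.6 0 0 0 0 0 0.1;0.4 0 0 0 0 0 0.1;0 0 0 0 0 0 0.1",
)

```text
t: 23.05
tool_pos: [0.5702, 0.1154, 0.0476]
eef_rot: [0.209, 1.562, -0.209]
contact_force: [-0.1, 0.2, -0.7]
grip_width: 0.216
```

>>> drive_tool(
  targets="0.2 0 0 0 0 0 0.1;0.2 0 0 0 0 0 0.1;0.1 0 0 0 0 0 0.1;0 0 0 0 0 0 0.1;0 0 0 0 0 0 0.1",
)

```text
t: 23.55
tool_pos: [0.5713, 0.1155, 0.0445]
eef_rot: [0.209, 1.559, -0.209]
contact_force: [-0.6, -0.8, 5.6]
grip_width: 0.221
```

```bash
python3 -c "
from h import *
plan((.5726,.1170,.0445))
f=eyes.grab_frame('wrist');cv2.imwrite('pics/w18.png',cv2.resize(f[140:340,160:350],None,fx=3,fy=3,interpolation=cv2.INTER_CUBIC))
"
```

```text
pos [0.5713 0.1155 0.0445] yaw -0.26604076430127677 tilt [-1.      0.0003  0.0013] delta cm [-0.0032  0.1804  0.0845] rows 0.03984664719305771 F [-0.6455 -0.7563  5.5567] g 0.22098058335325835 t 23.55 q [ 0.0886  0.3624 -0.3368  0.8702 -0.0002  1.9255]
```

View pics/w18.png

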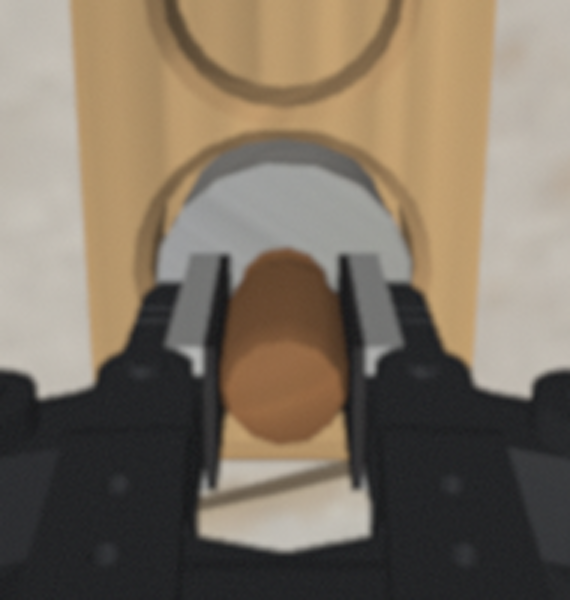

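>>> drive_tool(
  targets="0 0 0 0 0 0 0.35;0 0 0 0 0 0 0.5;0 0 0 0 0 0 0.5;0 0 0 0 0 0 0.5;0 0 0 0 0 0 0.5;-2 0 0 0 0 0 0.5;-4 0 0 0 0 0 0.5;-4 0 0 0 0 0 0.5",
)

```text
t: 24.4
tool_pos: [0.5695, 0.1154, 0.1433]
eef_rot: [0.208, 1.564, -0.209]
contact_force: [0.1, 0.4, -1.0]
grip_width: 0.502
```

>>> drive_tool(
  targets="-4.2 0 1.5 0 0 0 0.6;-4.2 0 1.5 0 0 0 0.6;-4.2 0 1.5 0 0 0 0.6;-4.2 0 1.5 0 0 0 0.6;-4.2 0 1.5 0 0 0 0.6;-4.2 0 1.5 0 0 0 0.6;-2.3 -2 0 0 0 0 0.6",
)

```text
t: 25.1
tool_pos: [0.6548, 0.0733, 0.4215]
eef_rot: [0.208, 1.555, -0.206]
contact_force: [-0.0, 0.1, 0.4]
grip_width: 0.599
```

```bash
python3 -c "
from h import *
plan((.66,-.19,.42));plan((.66,-.19,.2))
f=eyes.grab_frame('wrist');cv2.imwrite('pics/w19.png',f)
"
```

```text
pos [0.6548 0.0733 0.4215] yaw -0.2642741165206347 tilt [-1.      0.0021  0.0051] delta cm [  0.1318 -25.2844   7.3831] rows 5.268116935610776 F [-0.0088  0.071   0.377 ] g 0.5985606039887457 t 25.1 q [0.0132 0.3104 0.4102 1.6651 0.0006 1.8483]
pos [0.6548 0.0733 0.4215] yaw -0.2642741165206347 tilt [-1.      0.0021  0.0051] delta cm [ 22.1314 -25.3303   7.2709] rows 6.8827004635473115 F [-0.0088  0.071   0.377 ] g 0.5985606039887457 t 25.1 q [0.0132 0.3104 0.4102 1.6651 0.0006 1.8483]
```

View pics/w19.png

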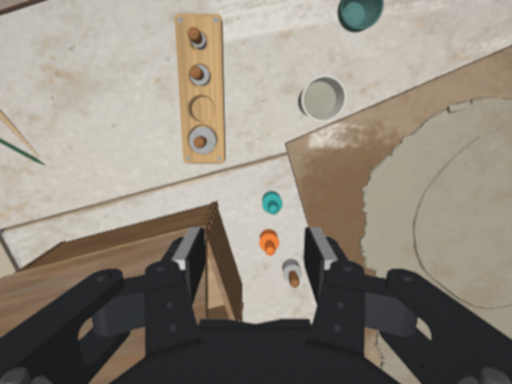

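Three cutters stand in their wells, with knobs at (194,35), (198,72) and (201,141). The 38 well at (203,107) is still empty. Cutter_38, grey with a brown knob, is at (293,272), beyond turquoise (272,203) and orange (269,241).

>>> drive_tool(
  targets="0 -3 1 0 0 0 0.6;0 -4.4 1.2 0 0 0 0.6;0 -4.4 1.3 0 0 0 0.6;0 -4.4 1.3 0 0 0 0.6;0 -4.6 1.3 0 0 0 0.6;0 -4.5 1.3 0 0 0 0.6;0 0 0 0 0 0 0.6",
)

```text
t: 25.85
tool_pos: [0.6566, -0.1968, 0.4162]
eef_rot: [0.213, 1.562, -0.215]
contact_force: [0.3, 0.8, -1.1]
grip_width: 0.596
```

>>> drive_tool(
  targets="4.5 0 0 0 0 0 0.6;4.5 0 0 0 0 0 0.6;4.5 0 0 0 0 0 0.6;4.5 0 0 0 0 0 0.6;4.5 0 0 0 0 0 0.6;0 0 0 0 0 0 0.6;0 0 0 0 0 0 0.6",
)

```text
t: 26.55
tool_pos: [0.6564, -0.1902, 0.1928]
eef_rot: [0.209, 1.563, -0.208]
contact_force: [0.5, -0.3, 1.1]
grip_width: 0.6
```

```bash
python3 -c "
from h import *
s=env.get_state()
f=eyes.grab_frame('wrist');cv2.imwrite('pics/w20.png',f)
n=nominal(s); uv=w2pix('wrist',(.6645,-.1915,.06),n);print(uv);r=fitknob('wrist',f,uv,n);print(r);plan((*r[0],.12))
"
```

```text
[262.935  181.3265]
(array([ 0.6658, -0.1916]), array([264.0836, 179.9357]), np.int32(311), 415.2387327135075)
pos [ 0.6583 -0.191   0.1954] yaw -0.26568700602702305 tilt [-1.     -0.0002  0.0025] delta cm [7.5403 0.143  0.722 ] rows 1.515231517886622 F [ 0.5958 -0.0939  0.4503] g 0.6008521170450674 t 26.6 q [-0.3767  0.3997  0.0681  1.2367  0.0001  1.4598]
```

View pics/w20.png

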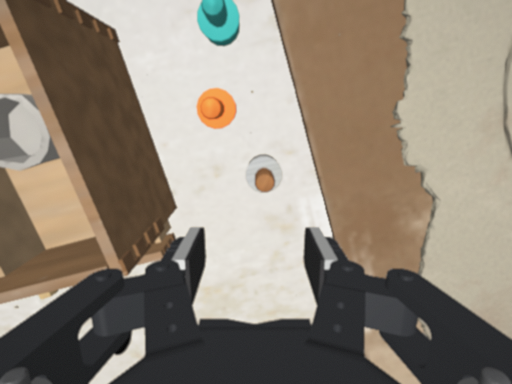

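>>> drive_tool(
  targets="2.7 0.1 0.4 0 0 0 0.6;2.7 0 0.35 0 0 0 0.6;2.6 0 0 0 0 0 0.6;0 0 0 0 0 0 0.6;0 0 0 0 0 0 0.6;0 0 0 0 0 0 0.6;0 0 0 0 0 0 0.6",
)

```text
t: 27.3
tool_pos: [0.6666, -0.1928, 0.1164]
eef_rot: [0.208, 1.556, -0.21]
contact_force: [0.2, 0.8, 0.8]
grip_width: 0.601
```

```bash
python3 -c "
from h import *
s=env.get_state()
f=eyes.grab_frame('wrist');cv2.imwrite('pics/w21.png',f)
n=nominal(s); uv=w2pix('wrist',(.6655,-.1915,.06),n);print(uv);r=fitknob('wrist',f,uv,n);print(r);plan((*r[0],.0365))
cv2.imwrite('pics/w21c.png',cv2.resize(f[130:300,170:340],None,fx=3,fy=3,interpolation=cv2.INTER_CUBIC))
"
```

```text
[252.792  205.8614]
(array([ 0.6651, -0.191 ]), array([252.1094, 203.3511]), np.int32(658), 800.8209326296346)
pos [ 0.6661 -0.1926  0.1158] yaw -0.26598565308238664 tilt [-1.     -0.0004  0.004 ] delta cm [ 7.9302  0.1251 -0.172 ] rows 1.5866199034762647 F [0.4278 0.0688 0.1517] g 0.5987207350625106 t 27.35 q [-0.3746  0.4653 -0.0077  1.0938  0.      1.4622]
```

View pics/w21c.png

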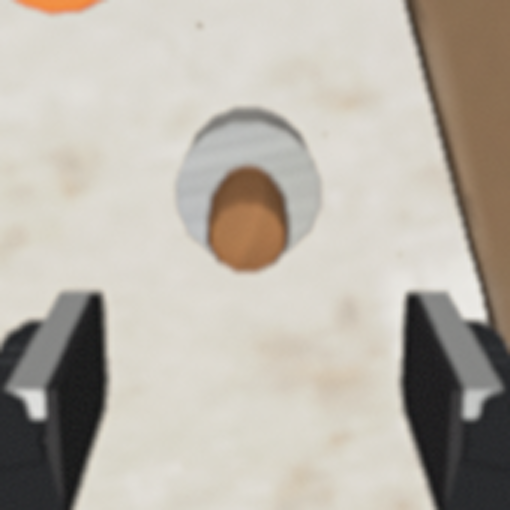

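The enlarged crop shows a plain grey skirt and brown knob at crop (247,220), centred between the fingers: this is cutter_38.

>>> drive_tool(
  targets="2.7 0.13 -0.1 0 0 0 0.6;2.7 0 0 0 0 0 0.55;2 0 0 0 0 0 0.5;0.5 0 0 0 0 0 0.5;0 0 0 0 0 0 0.5;0 0 0 0 0 0 0.1;0 0 0 0 0 0 0.1;0 0 0 0 0 0 0.1",
)

```text
t: 28.15
tool_pos: [0.6657, -0.1911, 0.0364]
eef_rot: [0.208, 1.557, -0.209]
contact_force: [0.1, 0.4, 2.2]
grip_width: 0.218
```

>>> drive_tool(
  targets="0 0 0 0 0 0 0.1;0 0 0 0 0 0 0.1;0 0 0 0 0 0 0.1",
)

```text
t: 28.45
tool_pos: [0.6657, -0.1911, 0.0363]
eef_rot: [0.208, 1.557, -0.209]
contact_force: [1.2, 0.5, 5.7]
grip_width: 0.224
```

>>> drive_tool(
  targets="-2 0 0 0 0 0 0.1;-4.5 0 0 0 0 0 0.1;-4.5 0 0 0 0 0 0.1;-4.5 0 0 0 0 0 0.1;-4.5 0 0 0 0 0 0.1;-4.5 0 0 0 0 0 0.1;-4.5 0 0 0 0 0 0.1;-4.5 0 0 0 0 0 0.1",
)

```text
t: 29.25
tool_pos: [0.6633, -0.1902, 0.3708]
eef_rot: [0.209, 1.562, -0.209]
contact_force: [1.3, -0.2, -1.1]
grip_width: 0.222
```

>>> drive_tool(
  targets="-4.5 0 0 0 0 0 0.1;-1 0 0 0 0 0 0.1;0 0 0 0 0 0 0.1;0 0 0 0 0 0 0.1",
)

```text
t: 29.65
tool_pos: [0.6636, -0.1903, 0.4224]
eef_rot: [0.209, 1.563, -0.208]
contact_force: [-0.1, -0.0, -1.1]
grip_width: 0.222
```

```bash
python3 -c "
from h import *
plan((.586,.168,.42))
f=eyes.grab_frame('wrist');cv2.imwrite('pics/w22.png',f)
g=[]
for y in (-.0015,0,.0015):
  k=f.copy();drawcut(k,y,0,.037,.038); g.append(cv2.resize(k[170:300,210:300],None,fx=2.9,fy=2.9,interpolation=cv2.INTER_CUBIC))
cv2.imwrite('pics/w22c.png',np.hstack(g))
"
```

```text
pos [ 0.6636 -0.1903  0.4224] yaw -0.26593862060869305 tilt [-1.      0.0003 -0.0027] delta cm [  0.2991  32.5312 -16.9058] rows 7.332597454973779 F [-0.0508 -0.037  -1.0777] g 0.2224396492180568 t 29.65 q [-0.3729  0.3821  0.5114  1.7028  0.      1.4639]
```

View pics/w22c.png

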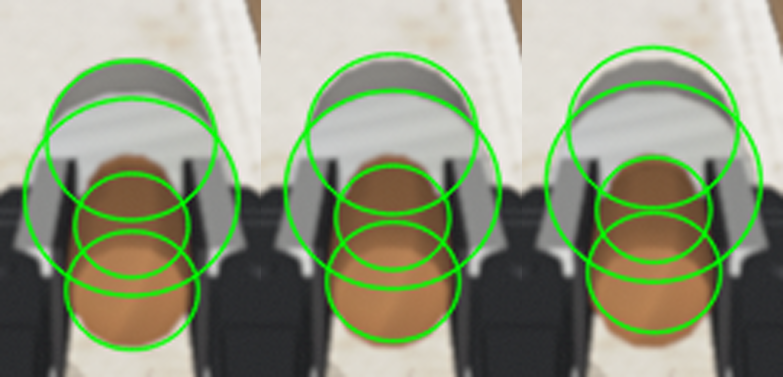

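>>> drive_tool(
  targets="0 3 -0.5 0 0 0 0.1;0 4.4 -1.5 0 0 0 0.1;0 4.4 -1.8 0 0 0 0.1;0 4.4 -2 0 0 0 0.1;0 4.4 -2.2 0 0 0 0.1;0 4.4 -2.2 0 0 0 0.1;0 4.4 -2.2 0 0 0 0.1;0 3 -2.2 0 0 0 0.1",
)

```text
t: 30.5
tool_pos: [0.6067, 0.1631, 0.4208]
eef_rot: [0.207, 1.566, -0.208]
contact_force: [-0.4, 1.1, -0.5]
grip_width: 0.216
```

>>> drive_tool(
  targets="4 0.1 -2.3 0 0 0 0.1;4 0 0 0 0 0 0.1;4 0 0 0 0 0 0.1;4 0 0 0 0 0 0.1;4 0 0 0 0 0 0.1;4 0 0 0 0 0 0.1;4 0 0 0 0 0 0.1;0 0 0 0 0 0 0.1",
)

```text
t: 31.3
tool_pos: [0.5784, 0.1661, 0.1352]
eef_rot: [0.205, 1.578, -0.214]
contact_force: [-1.8, -0.1, -1.8]
grip_width: 0.22
```

>>> drive_tool(
  targets="1.5 0 0 0 0 0 0.1;0 0 0 0 0 0 0.1;0 0 0 0 0 0 0.1;0 0 0 0 0 0 0.1",
)

```text
t: 31.7
tool_pos: [0.5879, 0.1678, 0.1313]
eef_rot: [0.21, 1.557, -0.208]
contact_force: [0.8, -0.5, -0.5]
grip_width: 0.22
```

```bash
python3 -c "
from h import *
plan((.5857,.1684,.0425))
f=eyes.grab_frame('wrist');cv2.imwrite('pics/w23.png',f)
"
```

```text
pos [0.5879 0.1678 0.1313] yaw -0.26599384085771693 tilt [-1.      0.0015  0.0033] delta cm [ 8.8834 -0.0125 -0.2604] rows 1.7774472285584302 F [ 0.7693 -0.5419 -0.5427] g 0.22032796393333254 t 31.7 q [ 0.1723  0.3178 -0.19    1.0594 -0.      2.0091]
```

View pics/w23.png

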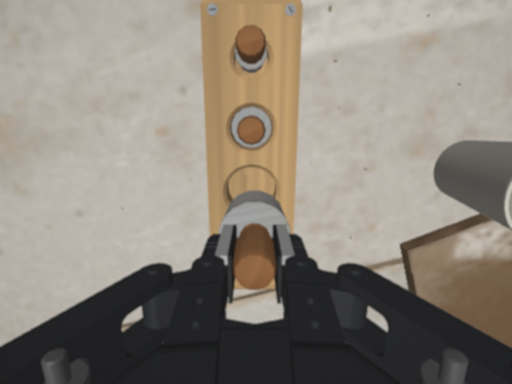

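>>> drive_tool(
  targets="2.7 0 -0.1 0 0 0 0.1;0 0 0 0 0 0 0.1;0 0 0 0 0 0 0.1;0 0 0 0 0 0 0.1;0 0 0 0 0 0 0.1;0 0 0 0 0 0 0.1",
)

```text
t: 32.35
tool_pos: [0.5861, 0.1679, 0.1033]
eef_rot: [0.209, 1.559, -0.208]
contact_force: [0.3, -0.3, -0.7]
grip_width: 0.217
```

```bash
python3 -c "
from h import *
s=env.get_state();h=s['tool_pos'][2]
plan((.5857,.1684,.0425))
f=eyes.grab_frame('wrist');cv2.imwrite('pics/w24.png',f)
k=f.copy();drawwell(k,h,-.0005,0,.044,((255,0,0),(255,0,0)));drawwell(k,h,-.003,0,.044,((0,0,255),(0,0,255)));drawcut(k,-.0013,0,.0365,.038)
a=lambda f:cv2.resize(f[155:235,210:300],None,fx=4.4,fy=6,interpolation=cv2.INTER_CUBIC)
cv2.imwrite('pics/w24d.png',np.hstack([a(f),a(k)]))
"
```

```text
pos [0.5861 0.1679 0.1033] yaw -0.26599639192330254 tilt [-1.      0.0007  0.0015] delta cm [ 6.0785  0.0344 -0.0629] rows 1.2157821451201838 F [ 0.3116 -0.2879 -0.6564] g 0.21740457330723154 t 32.35 q [ 0.173   0.3415 -0.222   1.0058 -0.      2.0098]
```

View pics/w24d.png

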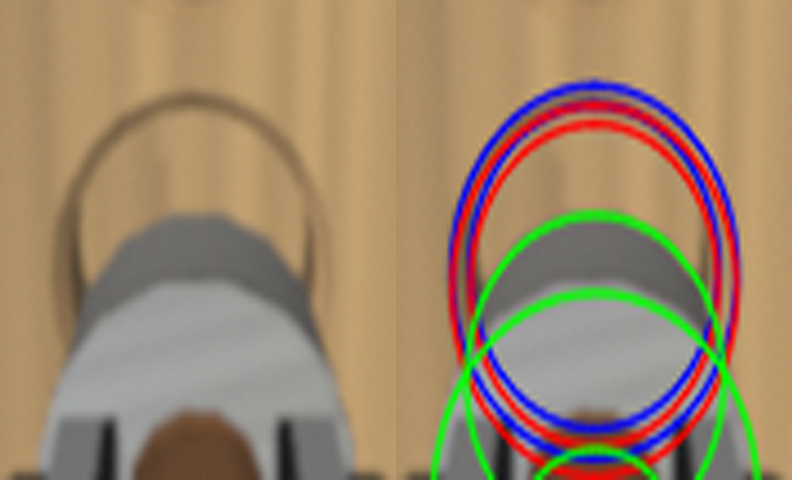

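>>> drive_tool(
  targets="1.2 0 -0.1 0 0 0 0.1;1.2 0 0 0 0 0 0.1;0.7 0 0 0 0 0 0.1;0.7 0 0 0 0 0 0.1;0.6 0 0 0 0 0 0.1;0.6 0 0 0 0 0 0.1;0.5 0 0 0 0 0 0.1;0 0 0 0 0 0 0.1",
)

```text
t: 33.2
tool_pos: [0.5839, 0.1679, 0.0465]
eef_rot: [0.209, 1.562, -0.209]
contact_force: [0.1, -0.1, -0.5]
grip_width: 0.216
```

>>> drive_tool(
  targets="0.3 0 0 0 0 0 0.1;0.2 0 0 0 0 0 0.1;0.1 0 0 0 0 0 0.1;0 0 0 0 0 0 0.1;0 0 0 0 0 0 0.1",
)

```text
t: 33.7
tool_pos: [0.5849, 0.1681, 0.0423]
eef_rot: [0.209, 1.56, -0.209]
contact_force: [-1.9, -0.3, 6.4]
grip_width: 0.22
```

```bash
python3 -c "
from h import *
plan((.5857,.1684,.0425))
f=eyes.grab_frame('wrist');cv2.imwrite('pics/w25.png',cv2.resize(f[140:340,160:350],None,fx=3,fy=3,interpolation=cv2.INTER_CUBIC))
"
```

```text
pos [0.5849 0.1681 0.0423] yaw -0.2659551228444419 tilt [-1.      0.0004  0.0008] delta cm [-0.0226  0.0502  0.0742] rows 0.01848723347808707 F [-1.9151 -0.2781  6.3858] g 0.21977724522601674 t 33.7 q [ 0.1737  0.4039 -0.2791  0.8869  0.      2.0105]
```

View pics/w25.png

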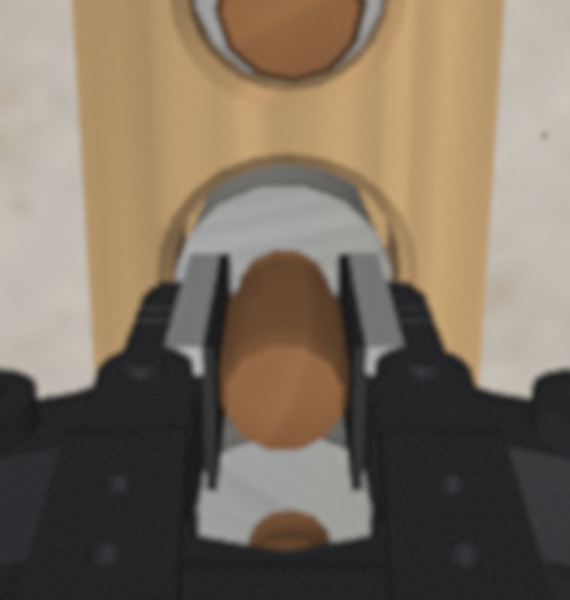

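Cutter_38 is on the floor of its well: TCP height 0.0423 m is as expected, and the contact force is 6 N. I'll release, rise and check all four.

>>> drive_tool(
  targets="0 0 0 0 0 0 0.35;0 0 0 0 0 0 0.5;0 0 0 0 0 0 0.5;0 0 0 0 0 0 0.5;0 0 0 0 0 0 0.5;-2 0 0 0 0 0 0.5;-4 0 0 0 0 0 0.5;-4 0 0 0 0 0 0.5",
)

```text
t: 34.55
tool_pos: [0.5833, 0.1678, 0.1412]
eef_rot: [0.208, 1.564, -0.21]
contact_force: [0.8, 0.2, 0.5]
grip_width: 0.503
```

>>> drive_tool(
  targets="-4 1 0 0 0 0 0.5;-4 2 0 0 0 0 0.5;-3 3 0 0 0 0 0.5;0 2.5 0 0 0 0 0.5;0 0 0 0 0 0 0.5;0 0 0 0 0 0 0.5;0 0 0 0 0 0 0.5;0 0 0 0 0 0 0.5",
)

```text
t: 35.35
tool_pos: [0.6061, 0.249, 0.2504]
eef_rot: [0.209, 1.562, -0.21]
contact_force: [0.4, -0.3, 0.1]
grip_width: 0.499
```

```bash
python3 - <<'E'
from h import *
s=env.get_state();plan((.5857,.1684,.0425));n=nominal(s)
f=eyes.grab_frame('wrist');cv2.imwrite('pics/w26.png',cv2.resize(f,None,fx=1.5,fy=1.5,interpolation=cv2.INTER_CUBIC))
o=np.array([.5935,.1949]);a=np.array([-.263,-.965])
for x in (-81,-27,27,81):
    c=o+x/1000*a; uv=w2pix('wrist',(*c,.066),n); r=fitknob('wrist',f,uv,n,.006); d=r[0]-c
    print(x,uv,r[1:], "rack dx,dy mm",1000*(d@a),1000*(d@np.array([-a[1],a[0]])))
t=eyes.grab_frame('top');cv2.imwrite('pics/t26.png',cv2.resize(t,None,fx=1.5,fy=1.5,interpolation=cv2.INTER_CUBIC))
sc=eyes.grab_frame('scene');cv2.imwrite('pics/s26.png',cv2.resize(sc[130:220,250:400],None,fx=5,fy=5,interpolation=cv2.INTER_CUBIC))
E
```

```text
pos [0.6061 0.249  0.2504] yaw -0.26695577980039387 tilt [-1.     -0.0012 -0.0016] delta cm [20.7973 -8.2922  0.1905] rows 4.4780594896573955 F [ 0.4212 -0.3168  0.1105] g 0.49866269977234995 t 35.35 q [ 0.2913  0.3234  0.0766  1.3261 -0.0002  2.1291]
-81 [256.2535 149.2989] (array([255.7325, 148.8509]), np.int32(228), 284.7939153565094) rack dx,dy mm -0.021571168069672898 -0.5625974851272257
-27 [256.2041 195.8153] (array([255.6736, 195.186 ]), np.int32(242), 299.6454655411653) rack dx,dy mm 0.8161249596577168 -0.5893343342397075
27 [256.1586 238.6199] (array([255.2087, 237.1535]), np.int32(254), 308.84656004130375) rack dx,dy mm 0.7439347680469846 -1.1280516053931844
81 [256.1165 278.1402] (array([256.0108, 276.4874]), np.int32(277), 313.6718594324775) rack dx,dy mm 1.434726490735685 -0.08962706191717476
```

View pics/w26.png

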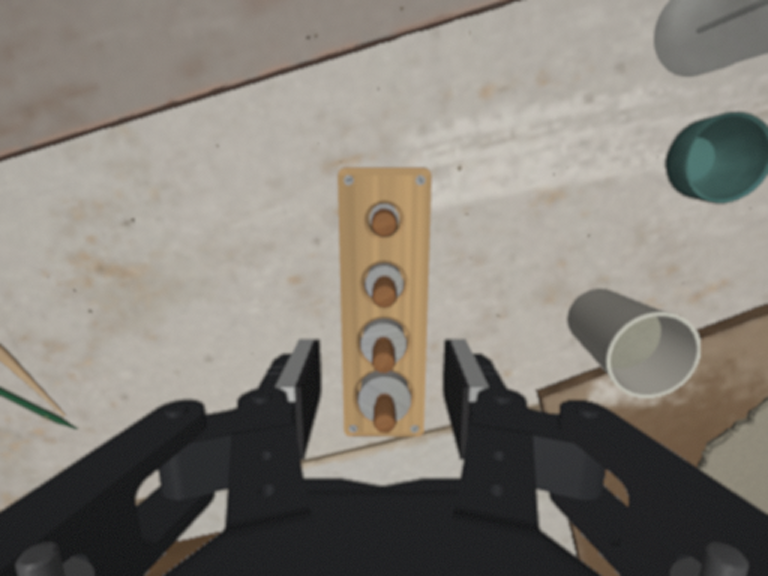

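View pics/t26.png

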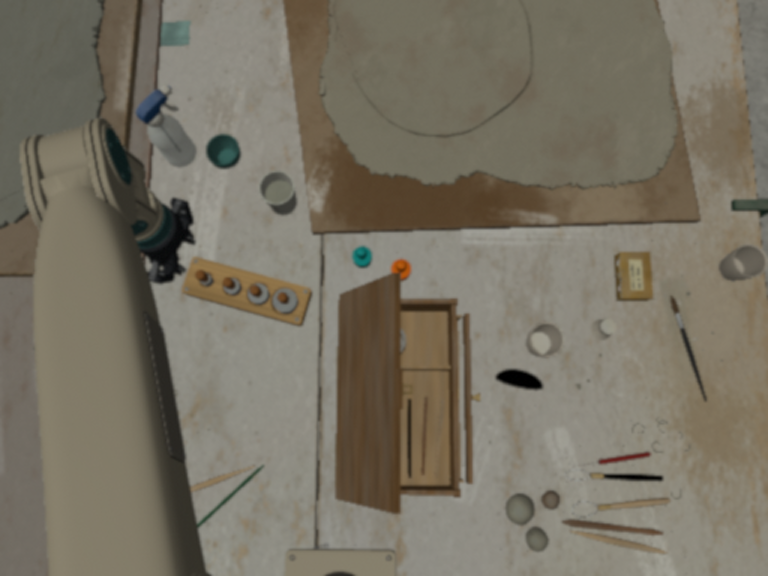

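View pics/s26.png

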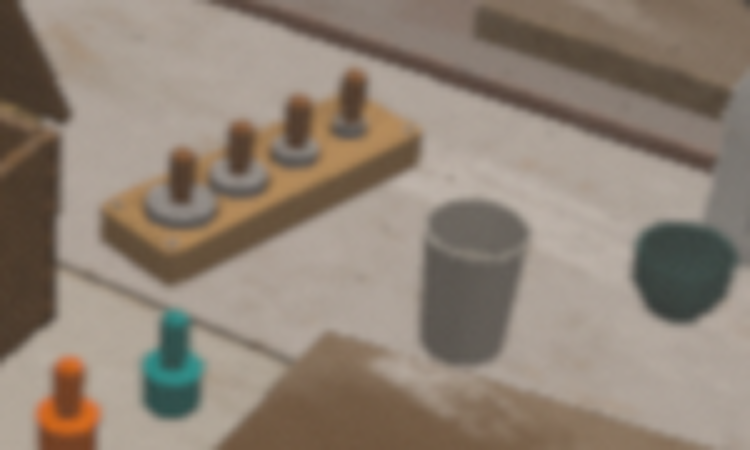

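The final views show all four cutters upright in order in the rack. Fitted axes are within 1.5 mm of the well centres. The cup (362,227), rib (346,253) and beaker (185,127) are at their starting pixels, and the look-alikes are untouched. Handing in.

```bash
python3 -c "
from bench import workorder
print(workorder.sign_off())"
```

```text
the job is handed in; nothing more can be done
None
```

All four cutters are back in the rack in order of size, and the job is handed in at about 35 s of the 117 s allowed. I pinched each cutter by its knob, lined it up over its well with the wrist camera, and lowered it until the floor pushed back (3–11 N). Then I opened the fingers and lifted clear.

- **Position:** fitted knob axes are within 1.5 mm of the well centres along and across the rack. Those centres come from where I set the cutters down, not from an independent measurement of the rack.
- **Height:** each cutter touched down with the tool about 6 mm higher than when I gripped it on the bench, which matches the well floor.
- **Upright and released:** the wrist, top and scene pictures show all four upright in their wells. The gripper was open and well clear, with no contact at hand-in.
- **Bystanders:** the cup, beaker and rib show at the same top-view pixels as at the start, and the orange and turquoise look-alikes were not touched.
- **Disagreements:** my first rack position from the top camera was about 6 mm off the wrist-camera one, so I used the wrist view. Right after a move, pose readings were also off by 2–3 mm, so I let the arm settle before measuring. No final check failed.

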